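Snug down a plaster mould press crosswise

TASK

Close the mould press by turning its four red knobs clockwise, crosswise and a little at a time: first bring one diagonal pair and then the other part-way down onto the lid (part-way, none of them firm yet), then go round in the same crosswise way and snug each knob until it turns firm, so the lid stays near level throughout and ends flat and clamped evenly. How far each must turn is different every time, so feel for where it goes firm, and do not force it beyond that. Leave everything else on the bench where it is and let go of the press.

Things in the scene. Friction and masses are not known exactly. Their poses are not given: they have to be found in the camera images.
- press: Mould press: green base plate 230 x 230 x 30 mm fixed on the bench, yaw within +-0.45 rad. Origin: centre of its underside; z up, x and y along its edges. Studs at x, y = +-65 mm. On it sits a white plaster mould, 150 mm square, with a rubber pad round each stud; its thickness differs each time and is not told.
- lid: Press lid: loose aluminium plate 195 x 195 x 8 mm, 0.9 kg, on the studs (1 to 2 mm play). Origin: centre of its underside; z up. Four spring posts (0.8 N/mm each) hold its underside 85 mm above the bench at the start; it must come down 4.5 to 7.5 mm to land on the pads.
- lid_centre (a point): Centre of the lid's top face, 8 mm above its underside (36 mm hole there). One knob turned part-way on its own tilts the lid about 0.02 rad, run all the way down on its own up to 0.034 rad; more than 0.03 rad cracks the mould.
- knob_a: Knob a, on the stud at the press's own +x +y corner, diagonally opposite knob c. Origin: on the stud axis, underside of its non-turning steel washer (34 mm across), 0.4 to 1.6 mm clear of the lid's top at the start (93.4 to 94.6 mm above the bench). Axes parallel to the press's. They do not turn with the knob.
- knob_b: Knob b, on the stud at the press's own -x +y corner, diagonally opposite knob d. Built as knob a. All four: the red round knob to grip is 50 mm across and spans 14 to 46 mm above this origin; a white mark on top shows its turn. Clockwise from above drives it down on a steep quick thread, 4 mm per radian. It stays where it is left.
- knob_c: Knob c, on the stud at the press's own -x -y corner, diagonally opposite knob a. Built as knob a. All four: thread friction 0.14 N m (at rest the hand may read it either way, so judge by the rise over free turning). After the lid lands on its pad the moment rises 0.004 N m per N of clamping, some 20 N per 0.1 rad. Firm: a rise of 0.15 to 0.3. Let go, it keeps up to 35 N. Over 100 N (0.4) cracks the mould.
- knob_d: Knob d, on the stud at the press's own +x -y corner, diagonally opposite knob b. Built as knob a. All four: from the start a knob needs 1.2 to 2.6 rad to go firm, so two grasps or more. A first turn of 1.0 to 1.1 rad brings it part-way (lid pressed 2.4 to 4 mm down there), never firm yet. Tightening the others eases an already firm knob by 5 to 15 N.
- bust: White plaster bust 147 mm tall, 80 mm across, beside the press. Bystander; origin at its underside.
- relief: Plaster relief tile 140 x 100 x 26 mm lying beside the press. Bystander; origin at its underside.
- mallet: Hammer, 200 mm long, lying on the bench. Bystander; origin at its underside.
- brush: Brush lying on the bench. Bystander; origin at its underside.
- spatula: Spatula, 190 mm long, lying on the bench. Bystander; origin at its underside.
- bowl: Blue mixing bowl, 120 mm across, 55 mm tall, beyond the press. Bystander; origin at its underside.
- release: White bottle of release agent, 60 mm across, 160 mm tall. Bystander; origin at its underside.
- jar: Amber jar, 70 mm across, 90 mm tall. Bystander; origin at its underside.

How it is judged:
On the way, in this order (a step that is already met when the one before it is completed fails the run):
1. one diagonal pair of knobs has pressed the lid down a little (each washer at least 1 mm below the lid's rest height) while the other pair has not (((z of each of knob_a, knob_c in the frame of press below 0.092 m and not (z of knob_b in the frame of press below 0.092 m) and not (z of knob_d in the frame of press below 0.092 m)) or (z of each of knob_b, knob_d in the frame of press below 0.092 m and not (z of knob_a in the frame of press below 0.092 m) and not (z of knob_c in the frame of press below 0.092 m)))), for 0.1 s.
2. all four knobs are part-way down and none is firm yet (each clamps with less than 9 N) (z of each of knob_a, knob_b, knob_c, knob_d in the frame of press below 0.092 m and contact force between each of knob_a, knob_b, knob_c, knob_d and lid below 9 N), for 0.2 s.
3. one diagonal pair is firm (over 12 N each) while the other pair is not yet (((contact force between each of knob_a, knob_c and lid above 12 N and contact force between each of knob_b, knob_d and lid below 12 N) or (contact force between each of knob_b, knob_d and lid above 12 N and contact force between each of knob_a, knob_c and lid below 12 N))), for 0.1 s.
At the end, for the whole second after the job is handed in: All four knobs clamp the lid with more than 12 N each, the lid is at rest and level within 0.012 rad (contact force between each of knob_a, knob_b, knob_c, knob_d and lid above 12 N and angle between lid's own z axis and vertical below 0.012 rad and linear speed of lid below 0.01 m/s); the robot touches nothing.
It fails at once if the lid tilts by more than 0.03 rad (angle between lid's own z axis and vertical above 0.03 rad).
It fails at once if a knob is forced: it clamps with more than 100 N (contact force between any of knob_a, knob_b, knob_c, knob_d and lid above 100 N).
It fails at once if a bystander is shifted by more than 30 mm (distance of any of bust, relief, mallet, brush, spatula, bowl, release, jar from where it was at the start of the episode above 0.03 m).
It also fails if it takes over 72 s, if anything falls off the work surface, if the arm or the gripper's body presses on something with over 40 N, if the wrist force passes 120 N, or if a joint passes its speed limit or range.

ROBOT

A 7-joint arm with a two-finger parallel gripper is mounted at the origin on the work surface. World frame = base frame: x ahead of the robot, y to its left, z up, the work surface at z = 0. Lengths are in m, angles in rad, forces in N, time in s.
With the tool pointing down it reaches from about 0.4 to 0.875 m from the base axis. Payload 6.5 kg.
Tool frame: the origin (TCP) lies midway between the tips of the shut fingers; the grasp point (between the pads) lies 19 mm behind it (manip.grasp_offset is the distance from the TCP to the grasp point, in m); z points along the fingers, y is the line along which they close (so a half turn about z gives the same grasp; the last joint's range is limited). The gripper opens to 88 mm and grips with 3 to 60 N. Pads are 18 mm wide; open, the fingers measure 123 mm over their backs; the gripper's body (75 mm by 187 mm) begins 45 mm behind the grasp point.
Start: joints at [-1.335, 0.536, -0.004, 1.538, 0.003, 1.067, -0.071], TCP at [0.193, 0.621, 0.239] pointing down, gripper open.
Joint ranges: [-2.7, 2.7], [-0.37, 2.16], [-1.27, 1.26], [0.24, 2.4], [-1.31, 4.45], [0.19, 1.91], [-2.76, 2.76]. Speed limits (rad/s): [2.39, 2.39, 3.14, 3.14, 3.14, 3.14, 3.14].

INTERFACE

Orientations are given as a 3x3 rotation matrix whose columns are the frame's x, y, z axes.
In Python, from rig import manip gives the robot as it stands.
- The arm moves only by the tool apply_moves, never from a script. Its argument "series" is a list of rows, each a list of 7 numbers: the shift along the tool's x, y, z as a fraction of full scale, then the turn, a rotation vector about the tool's x, y, z as a fraction of full scale, then the closure, from -1 (fully open) to 1 (shut). In form: [[x, y, z, wx, wy, wz, claw], ...]. A call has 1 to 12 rows; each row is the pose to reach, as a shift and turn from the pose commanded when the call began, along the tool's axes at that moment, turning the shorter way round; what a row does not reach only later rows make up. Full scale, the value 1, is 0.1 m for a shift and 180 degrees for a turn. A row lasts 1/12 s, in which the tool goes at most 41.7 mm and 7.16 degrees, less where a joint would pass 70% of its speed; a pose out of reach is approached as far as the arm can. A call with a number of a shift or a turn outside -1 to 1 is refused whole. A call with a gripper value outside its range is refused whole. The fingers move at their own pace and stop on an object; "force" is the grip in N (left out, the last holds). Time passes only in rows, so rows that repeat a pose let the fingers close. It gives the time, the measured TCP pose, the force, the opening and the grip force at its end, in the units of the state.
- manip.state(): the state, without advancing time (a new reading comes with each control period).
- manip.grab_frame(name): name is "scene" or "top" or "wrist"; returns a dict with "img" (384x512x3 uint8, red, green, blue), "z_map" (384x512 float32, m along the optical axis (not along the pixel's ray), 0 where there is no reading), "fx", "fy", "cx", "cy" (pixels), "extrinsics" (4x4, takes a point from camera to world coordinates); the wrist camera has in their place "hand_eye" (4x4, takes a point from camera to tool coordinates, whose origin is the TCP and whose axes are the flange's). Camera axes: x right, y down, z forward; pixel columns grow to the right and rows downward; lengths in m; the calibration is good to about 2 mm. A picture is of the moment at which its call begins: read the wrist's pose just before it.
- manip.hand_in(): hands the job in; it is judged then, once.
Trained networks look in a picture, given as the dict that the camera call returned (one of the last four; its "shot" number tells which), for a name from the list of things; names that differ only in an ending like _2 or _b are one class to them, and where a whole thing is asked for, a point or a joint stands for the part that bears it (a point fixed in the world has none). Each returns a list of dicts, best first, with "p" (0 to 1); they miss things now and then, are a little off and sometimes report something else, mostly with a low value. They report only what shows in the picture. A call takes as long as a camera call.
- manip.spot_in(label, picture): "xy" ([column, row] in pixels, amid what is visible of it).
- manip.tip_of(label, picture): "xy" ([column, row] in pixels: a listed point, or the origin of a listed thing).
The state is a dict: "t": time; "joint_pos": joint angles; "joint_velocities": joint speeds; "joint_efforts": joint torques, N m; "tcp_pos": TCP position; "eef_rot": TCP orientation; "ft_force": force on the tool from outside, world axes, zero at the start; "ft_torque": the same for the moment, N m; "opening": opening from 0.0 (shut) to 1.0 (fully open); "grasp_force": force on a finger pad.
Only numpy, scipy, OpenCV 4.12 (cv2) and the standard library are available. Lean on these libraries where they do the work, as an engineer would, in place of code of your own. Each camera call takes 0.05 s, during which the arm holds its last target. There are 200 camera calls.

## Working session

There is one attempt and no reset: what is moved stays moved. The work goes in short steps, Python scripts to look and compute and a tool call to move; the robot and the scene stay as the last step left them, time stands still between calls to the robot, and variables do not carry over. Pictures are saved under pics/ and viewed, at most 10 in all, crops included, and the job is handed in when it is done.

Besides the shell and the picture viewer there is one more tool, called after "Call:" as name(argument=value, ...), one argument or row to a line, values as JSON. apply_moves: Moves the arm, as the interface text tells. Shift numbers are shares of 0.1 m and turn numbers shares of 180 degrees, none past 1 either way. Its arguments: {"type":"object","properties":{"series":{"type":"array","items":{"type":"array","items":{"type":"number","minimum":-1,"maximum":1}}},"force":{"type":"number"}},"required":["series"]}

```bash
ls; mkdir -p pics
cat > h.py <<'E'
import numpy as np, cv2
from rig import manip
def world(f,u,v,T=None,z=None):
    T=f.get("extrinsics") if T is None else T
    T=np.array(T); d=np.array([(u-f["cx"])/f["fx"],(v-f["cy"])/f["fy"],1.])
    if z is None:
        p=d*f["z_map"][int(round(v)),int(round(u))]
        return T[:3,:3]@p+T[:3,3]
    r=T[:3,:3]@d; s=(z-T[2,3])/r[2]
    return T[:3,3]+s*r
def save(f,n,crop=None,s=1):
    im=f["img"][:,:,::-1]
    if crop: im=im[crop[1]:crop[3],crop[0]:crop[2]]
    cv2.imwrite("pics/"+n,cv2.resize(im,None,fx=s,fy=s))
E
python3 - <<'E'
from h import *
s=manip.state(); print({k:np.round(v,3).tolist() for k,v in s.items()})
f=manip.grab_frame("top"); save(f,"top.png",s=1.5)
T=np.array(f["extrinsics"]);print(T.round(3))
# red blobs
hsv=cv2.cvtColor(f["img"],cv2.COLOR_RGB2HSV)
m=(((hsv[...,0]<8)|(hsv[...,0]>172))&(hsv[...,1]>150)&(hsv[...,2]>70)).astype('uint8')
n,l,st,c=cv2.connectedComponentsWithStats(m)
for i in range(1,n):
    if st[i,4]>60: print(st[i],c[i].round(1),world(f,*c[i],z=0.14).round(4),world(f,*c[i]).round(4))
for k in "abcd":
    for fn in (manip.tip_of,): 
        r=fn("knob_"+k,f); print(k,[(np.round(x["xy"],1).tolist(),round(x["p"],2)) for x in r[:4]])
for k in ["press","lid_centre","bust","release","jar","bowl"]:
    r=manip.tip_of(k,f); print(k,[(np.round(x["xy"],1).tolist(),round(x["p"],2),world(f,*x["xy"],z=0).round(3).tolist()) for x in r[:2]])
f=manip.grab_frame("scene"); save(f,"scene.png",s=1.5)
E
```

```text
pics
{'t': 0.0, 'joint_pos': [-1.335, 0.537, -0.004, 1.539, 0.003, 1.067, -0.071], 'joint_velocities': [-0.0, 0.002, -0.001, -0.001, -0.0, 0.0, -0.002], 'joint_efforts': [0.001, -57.101, 0.991, -25.159, -0.056, 0.018, 0.0], 'tcp_pos': [0.193, 0.62, 0.238], 'eef_rot': [[-0.955, 0.297, -0.0], [0.297, 0.955, -0.002], [-0.0, -0.002, -1.0]], 'ft_force': [-0.883, -0.442, 0.336], 'ft_torque': [0.034, -0.002, -0.009], 'grasp_force': 0.0, 'opening': 0.999}
[[ 0.003 -0.994  0.109  0.419]
 [-1.    -0.002  0.01  -0.02 ]
 [-0.01  -0.109 -0.994  1.264]
 [ 0.     0.     0.     1.   ]]
[115 156   9   8  63] [118.8 159.4] [0.661  0.4338 0.14  ] [0.657  0.4263 0.1586]
[284 169  14  14  79] [290.3 176.4] [ 0.6048 -0.1335  0.14  ] [ 0.604  -0.133   0.1449]
[245 171  14  15  81] [251.6 178.8] [ 0.5966 -0.0064  0.14  ] [ 0.5966 -0.0064  0.1398]
[287 209  15  13  73] [293.5 215.6] [ 0.4763 -0.1425  0.14  ] [ 0.4762 -0.1423  0.142 ]
[248 211  14  13  61] [254.6 217.7] [ 0.4692 -0.0164  0.14  ] [ 0.4691 -0.0164  0.1435]
a [([293.7, 213.5], 0.75), ([254.0, 179.7], 0.6), ([291.7, 177.9], 0.6), ([253.0, 215.8], 0.51)]
b [([293.7, 213.5], 0.75), ([254.0, 179.7], 0.6), ([291.7, 177.9], 0.6), ([253.0, 215.8], 0.51)]
c [([293.7, 213.5], 0.75), ([254.0, 179.7], 0.6), ([291.7, 177.9], 0.6), ([253.0, 215.8], 0.51)]
d [([293.7, 213.5], 0.75), ([254.0, 179.7], 0.6), ([291.7, 177.9], 0.6), ([253.0, 215.8], 0.51)]
press [([270.5, 147.2], 0.59, [0.738, -0.075, 0.0]), ([374.9, 168.6], 0.48, [0.657, -0.459, 0.0])]
lid_centre [([268.6, 197.8], 0.83, [0.548, -0.067, 0.0]), ([273.7, 148.6], 0.68, [0.732, -0.087, 0.0])]
bust [([209.5, 194.1], 0.91, [0.562, 0.15, 0.0]), ([342.2, 255.6], 0.15, [0.34, -0.331, 0.0])]
release [([330.9, 188.9], 0.75, [0.582, -0.296, 0.0])]
jar [([375.2, 169.3], 0.86, [0.655, -0.46, 0.0]), ([252.1, 220.1], 0.59, [0.467, -0.007, 0.0])]
bowl [([268.9, 148.6], 0.86, [0.732, -0.069, 0.0])]
```

View pics/top.png

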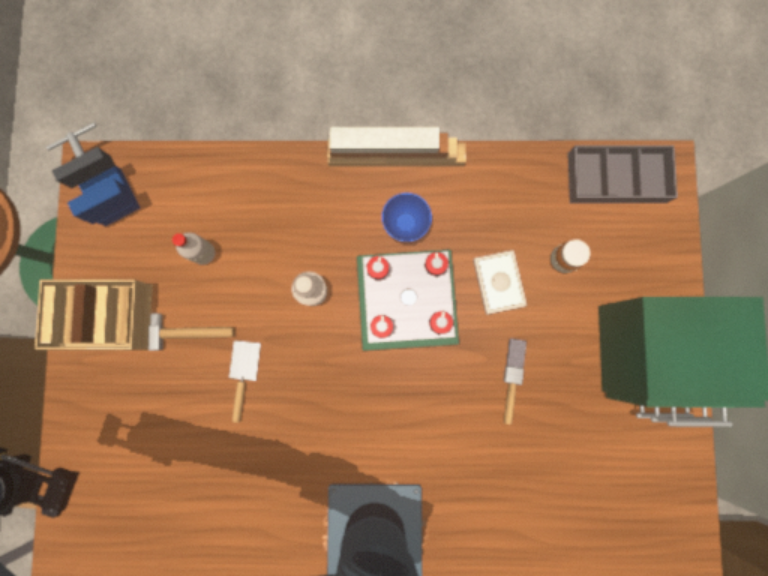

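View pics/scene.png

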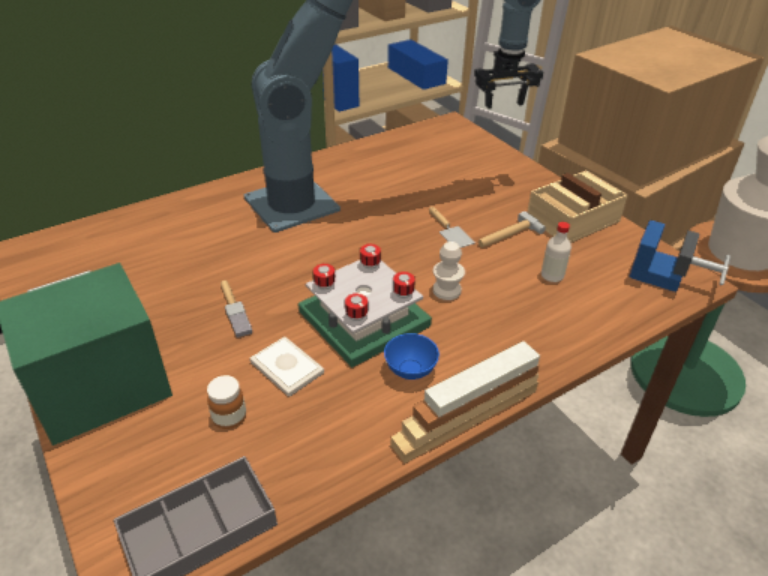

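The top view shows the four red knobs at about (378,268), (437,264), (382,326) and (441,322) in the 1.5x picture. The bust is left of the press and its top is below the travel height. I'll move above the press centre.

Call:
apply_moves(
  series=[
    [-0.9,-0.94,0,0,0,0,-1],
    [-0.9,-0.94,0,0,0,0,-1],
    [-0.9,-0.94,0,0,0,0,-1],
    [-0.9,-0.94,0,0,0,0,-1],
  ],
  force=45,
)

```text
t: 0.93
tcp_pos: [0.2562, 0.4971, 0.2386]
eef_rot: [[-0.952, 0.305, 0.002], [0.305, 0.952, -0.005], [-0.004, -0.004, -1.0]]
ft_force: [1.2, 1.4, -0.3]
opening: 0.998
grasp_force: 0.0
```

Call:
apply_moves(
  series=[
    [-0.9,-0.94,0,0,0,0,-1],
    [-0.9,-0.94,0,0,0,0,-1],
    [-0.9,-0.94,0,0,0,0,-1],
    [-0.9,-0.94,0,0,0,0,-1],
  ],
)

```text
t: 1.27
tcp_pos: [0.3131, 0.3808, 0.2388]
eef_rot: [[-0.952, 0.305, 0.001], [0.305, 0.952, -0.004], [-0.002, -0.003, -1.0]]
ft_force: [0.0, 0.2, -0.9]
opening: 1.0
grasp_force: 0.0
```

Call:
apply_moves(
  series=[
    [-0.9,-0.94,0,0,0,0,-1],
    [-0.9,-0.94,0,0,0,0,-1],
    [-0.9,-0.94,0,0,0,0,-1],
    [-0.9,-0.94,0,0,0,0,-1],
  ],
)

```text
t: 1.6
tcp_pos: [0.3703, 0.2646, 0.239]
eef_rot: [[-0.952, 0.306, 0.001], [0.306, 0.952, -0.003], [-0.002, -0.002, -1.0]]
ft_force: [0.4, -0.4, -0.8]
opening: 0.998
grasp_force: 0.0
```

Call:
apply_moves(
  series=[
    [-0.9,-0.94,0,0,0,0,-1],
    [-0.9,-0.94,0,0,0,0,-1],
    [-0.9,-0.94,0,0,0,0,-1],
    [-0.9,-0.94,0,0,0,0,-1],
  ],
)

```text
t: 1.93
tcp_pos: [0.4281, 0.1482, 0.2392]
eef_rot: [[-0.952, 0.306, 0.002], [0.306, 0.952, -0.002], [-0.003, -0.001, -1.0]]
ft_force: [-0.0, -0.7, -0.5]
opening: 1.0
grasp_force: 0.0
```

Call:
apply_moves(
  series=[
    [-0.9,-0.94,0,0,0,0,-1],
    [-0.9,-0.94,0,0,0,0,-1],
    [-0.9,-0.94,0,0,0,0,-1],
    [-0.9,-0.94,0,0,0,0,-1],
  ],
)

```text
t: 2.27
tcp_pos: [0.486, 0.0314, 0.2394]
eef_rot: [[-0.952, 0.306, 0.003], [0.306, 0.952, -0.003], [-0.004, -0.002, -1.0]]
ft_force: [-0.8, -0.9, -0.7]
opening: 1.001
grasp_force: 0.0
```

Call:
apply_moves(
  series=[
    [-0.9,-0.94,0,0,0,0.45,-1],
    [-0.9,-0.94,0,0,0,0.45,-1],
    [-0.9,-0.94,0,0,0,0.45,-1],
    [-0.9,-0.94,0,0,0,0.45,-1],
    [-0.9,-0.94,0,0,0,0.45,-1],
    [-0.9,-0.94,0,0,0,0.45,-1],
    [-0.9,-0.94,0,0,0,0.45,-1],
    [-0.9,-0.94,0,0,0,0.45,-1],
    [-0.9,-0.94,0,0,0,0.45,-1],
    [-0.9,-0.94,0,0,0,0.45,-1],
    [-0.9,-0.94,0,0,0,0.45,-1],
    [-0.9,-0.94,0,0,0,0.45,-1],
  ],
)

```text
t: 3.27
tcp_pos: [0.5416, -0.0774, 0.2387]
eef_rot: [[0.15, 0.989, 0.0], [0.989, -0.15, -0.0], [-0.0, 0.0, -1.0]]
ft_force: [0.3, -0.1, -0.3]
opening: 1.0
grasp_force: 0.0
```

```bash
cat > look.py <<'E'
from h import *
import sys
s=manip.state(); f=manip.grab_frame("wrist"); save(f,sys.argv[1],s=1.2)
print({k:np.round(v,3).tolist() for k,v in s.items()})
H=np.array(f["hand_eye"]); W=np.eye(4); W[:3,:3]=s["eef_rot"]; W[:3,3]=s["tcp_pos"]; T=W@H
print(H.round(3).tolist(),f["fx"],f["cx"],f["cy"])
Z=f["z_map"]; v,u=np.mgrid[:384,:512]
P=np.stack([(u-f["cx"])/f["fx"]*Z,(v-f["cy"])/f["fy"]*Z,Z],-1)@T[:3,:3].T+T[:3,3]
P=P[Z>0]; top=P[(P[:,2]>.131)&(P[:,2]<.15)]
g=np.array([[.597,-.006],[.469,-.0164],[.476,-.1425],[.605,-.1335]])
for k,c in zip("abcd",g):
    q=top[np.hypot(*(top[:,:2]-c).T)<.04]
    if len(q)>50:
        (cx,cy),r=cv2.minEnclosingCircle((q[:,:2]*1000).astype('float32'))
        print(k,len(q),np.round([cx,cy,r],1),np.median(q[:,2]).round(4),q[:,:2].mean(0).round(4))
E
python3 look.py w1.png
```

```text
{'t': 3.267, 'joint_pos': [-0.443, 0.417, 0.653, 1.843, -0.301, 0.982, 0.188], 'joint_velocities': [-0.07, 0.02, 0.094, 0.004, -0.045, 0.01, -0.301], 'joint_efforts': [0.263, -41.196, 7.48, -22.851, -0.092, 0.03, -0.472], 'tcp_pos': [0.542, -0.077, 0.239], 'eef_rot': [[0.15, 0.989, 0.0], [0.989, -0.15, -0.0], [-0.0, 0.0, -1.0]], 'ft_force': [0.309, -0.075, -0.29], 'ft_torque': [-0.076, 0.076, -0.03], 'grasp_force': 0.0, 'opening': 1.0}
[[0.001, -0.966, -0.26, 0.066], [1.0, 0.002, -0.001, 0.001], [0.001, -0.26, 0.966, -0.146], [0.0, 0.0, 0.0, 1.0]] 297.1536817190436 254.50747563066426 195.55247268361595
a 3292 [602.9  -6.8  26.3] 0.1398 [ 0.6021 -0.0064]
b 3074 [473.3 -16.   26.4] 0.1404 [ 0.4749 -0.0154]
c 1218 [ 482.9 -144.8   26. ] 0.1397 [ 0.4857 -0.1331]
d 1288 [ 611.8 -135.8   26.1] 0.1405 [ 0.6024 -0.1298]
```

Call:
apply_moves(
  series=[
    [0.4,0.25,0.25,0,0,0,-1],
    [0.79,0.5,0.5,0,0,0,-1],
    [0.79,0.5,0.5,0,0,0,-1],
    [0.79,0.5,0.5,0,0,0,-1],
    [0.79,0.5,0.5,0,0,0,-1],
    [0.79,0.5,0.5,0,0,0,-1],
  ],
)

```text
t: 3.82
tcp_pos: [0.6018, -0.0083, 0.1891]
eef_rot: [[0.145, 0.99, 0.0], [0.99, -0.145, -0.001], [-0.001, 0.0, -1.0]]
ft_force: [-0.3, -0.7, -0.9]
opening: 1.003
grasp_force: 0.0
```

```bash
python3 look.py w2.png
```

```text
{'t': 3.817, 'joint_pos': [-0.482, 0.572, 0.591, 1.741, -0.381, 0.944, 0.116], 'joint_velocities': [0.01, -0.019, 0.017, 0.007, -0.003, -0.0, -0.001], 'joint_efforts': [-1.372, -48.56, 8.376, -21.788, -0.161, 0.03, -0.004], 'tcp_pos': [0.602, -0.008, 0.189], 'eef_rot': [[0.145, 0.99, 0.0], [0.99, -0.145, -0.001], [-0.001, 0.0, -1.0]], 'ft_force': [-0.32, -0.658, -0.898], 'ft_torque': [-0.104, 0.157, -0.015], 'grasp_force': 0.0, 'opening': 1.003}
[[0.001, -0.966, -0.26, 0.066], [1.0, 0.002, -0.001, 0.001], [0.001, -0.26, 0.966, -0.146], [0.0, 0.0, 0.0, 1.0]] 297.1536817190436 254.50747563066426 195.55247268361595
a 3911 [603.1  -6.9  26.5] 0.1399 [ 0.6033 -0.0048]
b 2504 [475.7 -12.   25.1] 0.1403 [ 0.4819 -0.0093]
d 430 [ 613.8 -121.6   20.9] 0.1366 [ 0.6146 -0.114 ]
```

View pics/w1.png

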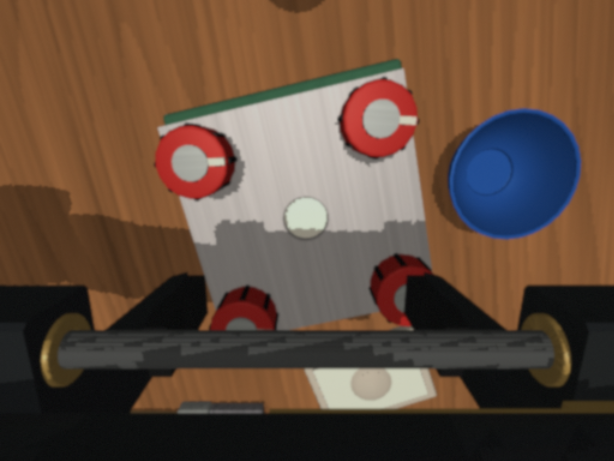

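Call:
apply_moves(
  series=[
    [0.017,0.01,0.4,0,0,0,-1],
    [0.017,0.01,0.8,0,0,0,-1],
    [0.017,0.01,0.8,0,0,0,-1],
    [0.017,0.01,0.8,0,0,0,-1],
    [0.017,0.01,0.8,0,0,0,1],
    [0.017,0.01,0.8,0,0,0,1],
    [0.017,0.01,0.8,0,0,0,1],
    [0.017,0.01,0.8,0,0,0,1],
    [0.017,0.01,0.8,0,0,0,1],
  ],
  force=40,
)

```text
t: 4.62
tcp_pos: [0.6039, -0.0058, 0.1098]
eef_rot: [[0.144, 0.99, 0.002], [0.99, -0.144, 0.0], [0.001, 0.002, -1.0]]
ft_force: [0.3, -0.5, 0.8]
opening: 0.643
grasp_force: 0.0
```

```bash
cat > st.py <<'E'
from h import *
s=manip.state(); R=np.array(s["eef_rot"])
print(round(s["t"],2),np.round(s["tcp_pos"],4),"yaw",np.degrees(np.arctan2(R[1,1],R[0,1])).round(2),"F",np.round(s["ft_force"],1),"T",np.round(s["ft_torque"],3),s["opening"],s["grasp_force"],"j7",np.round(s["joint_pos"][6],2), "tau7",np.round(s["joint_efforts"][6],3))
E
python3 st.py
```

```text
4.62 [ 0.6039 -0.0058  0.1098] yaw -8.29 F [ 0.3 -0.5  0.8] T [-0.086  0.087  0.02 ] 0.6432629546609085 0.0 j7 0.17 tau7 -0.003
```

Call:
apply_moves(
  series=[
    [0,0,0,0,0,0,1],
    [0,0,0,0,0,0,1],
    [0,0,0,0,0,0,1],
  ],
)

```text
t: 4.87
tcp_pos: [0.6023, -0.0056, 0.1092]
eef_rot: [[0.144, 0.99, -0.002], [0.99, -0.144, 0.001], [0.001, -0.002, -1.0]]
ft_force: [-5.3, 0.8, 6.7]
opening: 0.557
grasp_force: 40.0
```

```bash
python3 st.py
```

```text
4.87 [ 0.6023 -0.0056  0.1092] yaw -8.28 F [-5.3  0.8  6.7] T [0.167 1.115 0.024] 0.5571321094013242 39.99385295435786 j7 0.17 tau7 -0.002
```

Call:
apply_moves(
  series=[
    [0,-0.01,0.005,0,0,0.037,1],
    [0,-0.012,0.009,0,0,0.074,1],
    [0,-0.012,0.014,0,0,0.111,1],
    [0,-0.012,0.019,0,0,0.148,1],
    [0,-0.012,0.023,0,0,0.185,1],
    [0,-0.012,0.028,0,0,0.222,1],
    [0,-0.012,0.033,0,0,0.259,1],
    [0,-0.012,0.037,0,0,0.296,1],
    [0,-0.012,0.042,0,0,0.335,1],
  ],
)

```text
t: 5.62
tcp_pos: [0.6028, -0.006, 0.1051]
eef_rot: [[0.933, 0.36, 0.002], [0.36, -0.933, -0.001], [0.001, 0.001, -1.0]]
ft_force: [0.5, -1.3, 0.3]
opening: 0.556
grasp_force: 40.0
```

```bash
python3 st.py
```

```text
5.62 [ 0.6028 -0.006   0.1051] yaw -68.89 F [ 0.5 -1.3  0.3] T [-0.224  0.067  0.189] 0.5561459307514672 39.98716201633215 j7 -0.69 tau7 1.508
```

Call:
apply_moves(
  series=[
    [0,0,0,0,0,0,1],
    [0,0,0,0,0,0,1],
  ],
)

```text
t: 5.78
tcp_pos: [0.6028, -0.006, 0.1051]
eef_rot: [[0.93, 0.368, 0.001], [0.368, -0.93, -0.001], [0.001, 0.001, -1.0]]
ft_force: [-0.1, -1.7, 2.2]
opening: 0.555
grasp_force: 40.0
```

```bash
python3 st.py
```

```text
5.78 [ 0.6028 -0.006   0.1051] yaw -68.41 F [-0.1 -1.7  2.2] T [-0.23  -0.035 -0.126] 0.5551505603047936 39.99417141079903 j7 -0.68 tau7 -0.201
```

Call:
apply_moves(
  series=[
    [0,0,0,0,0,0,-0.5],
    [0,0,0,0,0,0,-0.5],
    [0,0,0,0,0,0,-0.5],
    [0,0,-0.3,0,0,0,-0.5],
    [0,0,-0.5,0,0,0,-0.5],
    [-0.2,0.1,-0.5,0,0,0,-0.5],
    [-0.5,0.26,-0.5,0,0,0,-0.5],
    [-0.8,0.42,-0.5,0,0,0,-0.5],
  ],
)

```text
t: 6.45
tcp_pos: [0.5425, -0.0738, 0.1546]
eef_rot: [[0.93, 0.369, 0.0], [0.369, -0.93, 0.0], [0.001, -0.0, -1.0]]
ft_force: [-0.2, -1.0, 0.8]
opening: 0.749
grasp_force: 0.0
```

Call:
apply_moves(
  series=[
    [-0.3,0.15,0,0,0,-0.037,-0.5],
    [-0.6,0.3,0,0,0,-0.074,-0.5],
    [-0.83,0.428,0,0,0,-0.111,-0.5],
    [-0.83,0.428,0,0,0,-0.148,-0.5],
    [-0.83,0.428,0,0,0,-0.185,-0.5],
    [-0.83,0.428,0,0,0,-0.222,-0.5],
    [-0.83,0.428,0,0,0,-0.259,-0.5],
    [-0.83,0.428,0,0,0,-0.296,-0.5],
    [-0.83,0.428,0,0,0,-0.333,-0.5],
    [-0.83,0.428,0,0,0,-0.333,-0.5],
  ],
)

```text
t: 7.28
tcp_pos: [0.4811, -0.1441, 0.1546]
eef_rot: [[0.146, 0.989, 0.0], [0.989, -0.146, 0.001], [0.001, 0.0, -1.0]]
ft_force: [-0.8, 0.1, -0.8]
opening: 0.748
grasp_force: 0.0
```

```bash
python3 st.py; python3 look.py w3.png | tail -4
```

```text
7.28 [ 0.4811 -0.1441  0.1546] yaw -8.37 F [-0.8  0.1 -0.8] T [-0.103  0.039 -0.051] 0.7479202814749641 0.0 j7 0.41 tau7 1.354
[[0.001, -0.966, -0.26, 0.066], [1.0, 0.002, -0.001, 0.001], [0.001, -0.26, 0.966, -0.146], [0.0, 0.0, 0.0, 1.0]] 297.1536817190436 254.50747563066426 195.55247268361595
b 3583 [472.9 -21.5  23.8] 0.1401 [ 0.4722 -0.0306]
c 5448 [ 482.6 -145.7   26.5] 0.1399 [ 0.4828 -0.1431]
d 6025 [ 611.3 -136.3   26.4] 0.1407 [ 0.6062 -0.1341]
```

Call:
apply_moves(
  series=[
    [-0.007,0.013,0.23,0,0,0,-0.5],
    [-0.007,0.013,0.456,0,0,0,-0.5],
    [-0.007,0.013,0.456,0,0,0,-0.5],
    [-0.007,0.013,0.456,0,0,0,1],
    [-0.007,0.013,0.456,0,0,0,1],
    [-0.007,0.013,0.456,0,0,0,1],
    [-0.007,0.013,0.456,0,0,0,1],
    [-0.007,0.013,0.456,0,0,0,1],
  ],
)

```text
t: 8.0
tcp_pos: [0.4816, -0.1451, 0.1097]
eef_rot: [[0.151, 0.989, -0.001], [0.989, -0.151, 0.001], [0.001, -0.001, -1.0]]
ft_force: [-6.1, 0.4, 6.5]
opening: 0.558
grasp_force: 40.0
```

```bash
python3 st.py
```

```text
8.0 [ 0.4816 -0.1451  0.1097] yaw -8.69 F [-6.1  0.4  6.5] T [ 0.046  1.354 -0.031] 0.5578949646590309 39.99990860000253 j7 0.46 tau7 -0.034
```

Call:
apply_moves(
  series=[
    [0,0,0.005,0,0,0.037,1],
    [0,0,0.009,0,0,0.074,1],
    [0,0,0.014,0,0,0.111,1],
    [0,0,0.019,0,0,0.148,1],
    [0,0,0.023,0,0,0.185,1],
    [0,0,0.028,0,0,0.222,1],
    [0,0,0.033,0,0,0.259,1],
    [0,0,0.037,0,0,0.296,1],
    [0,0,0.042,0,0,0.335,1],
  ],
)

```text
t: 8.75
tcp_pos: [0.4816, -0.1451, 0.1055]
eef_rot: [[0.935, 0.354, -0.001], [0.354, -0.935, 0.001], [-0.0, -0.001, -1.0]]
ft_force: [-6.8, -0.3, 6.5]
opening: 0.557
grasp_force: 40.0
```

```bash
python3 st.py
```

```text
8.75 [ 0.4816 -0.1451  0.1055] yaw -69.3 F [-6.8 -0.3  6.5] T [-0.005  1.517  0.205] 0.5569250622362398 39.99248810112476 j7 -0.36 tau7 1.451
```

Call:
apply_moves(
  series=[
    [0,0,0,0,0,0,-0.5],
    [0,0,0,0,0,0,-0.5],
    [0,0,0,0,0,0,-0.5],
    [0,0,-0.3,0,0,0,-0.5],
    [0,0,-0.5,0,0,0,-0.5],
    [0.2,0.06,-0.5,0,0,0,-0.5],
    [0.42,0.13,-0.5,0,0,0,-0.5],
    [0.62,0.19,-0.5,0,0,0,-0.5],
  ],
)

```text
t: 9.42
tcp_pos: [0.5491, -0.1401, 0.1557]
eef_rot: [[0.932, 0.361, 0.003], [0.361, -0.932, 0.001], [0.003, 0.0, -1.0]]
ft_force: [-0.2, 0.8, 0.1]
opening: 0.751
grasp_force: 0.0
```

Call:
apply_moves(
  series=[
    [0.2,0.06,0,0,0,-0.037,-0.5],
    [0.42,0.12,0,0,0,-0.074,-0.5],
    [0.625,0.184,0,0,0,-0.111,-0.5],
    [0.625,0.184,0,0,0,-0.148,-0.5],
    [0.625,0.184,0,0,0,-0.185,-0.5],
    [0.625,0.184,0,0,0,-0.222,-0.5],
    [0.625,0.184,0,0,0,-0.259,-0.5],
    [0.625,0.184,0,0,0,-0.296,-0.5],
    [0.625,0.184,0,0,0,-0.333,-0.5],
    [0.625,0.184,0,0,0,-0.333,-0.5],
  ],
)

```text
t: 10.25
tcp_pos: [0.6126, -0.1353, 0.1554]
eef_rot: [[0.151, 0.988, 0.002], [0.988, -0.151, 0.001], [0.001, 0.002, -1.0]]
ft_force: [0.5, 0.5, -0.0]
opening: 0.751
grasp_force: 0.0
```

```bash
python3 st.py; python3 look.py w4.png | tail -4
```

```text
10.25 [ 0.6126 -0.1353  0.1554] yaw -8.7 F [ 0.5  0.5 -0. ] T [-0.092  0.052 -0.016] 0.7514094809130528 0.0 j7 0.35 tau7 1.375
[[0.001, -0.966, -0.26, 0.066], [1.0, 0.002, -0.001, 0.001], [0.001, -0.26, 0.966, -0.146], [0.0, 0.0, 0.0, 1.0]] 297.1536817190436 254.50747563066426 195.55247268361595
a 3590 [602.2 -13.3  24.7] 0.1357 [ 0.6017 -0.0201]
b 214 [493.8 -25.2  12.4] 0.1325 [ 0.496  -0.0251]
d 5470 [ 612.1 -136.4   26.5] 0.1409 [ 0.6126 -0.1339]
```

Call:
apply_moves(
  series=[
    [-0.009,-0.013,0.23,0,0,0,-0.5],
    [-0.009,-0.013,0.454,0,0,0,-0.5],
    [-0.009,-0.013,0.454,0,0,0,-0.5],
    [-0.009,-0.013,0.454,0,0,0,1],
    [-0.009,-0.013,0.454,0,0,0,1],
    [-0.009,-0.013,0.454,0,0,0,1],
    [-0.009,-0.013,0.454,0,0,0,1],
    [-0.009,-0.013,0.454,0,0,0,1],
  ],
)

```text
t: 10.97
tcp_pos: [0.6112, -0.1362, 0.1107]
eef_rot: [[0.157, 0.988, 0.002], [0.988, -0.157, -0.0], [0.0, 0.002, -1.0]]
ft_force: [-2.5, -0.4, 5.3]
opening: 0.555
grasp_force: 40.0
```

```bash
python3 st.py
```

```text
10.97 [ 0.6112 -0.1362  0.1107] yaw -9.03 F [-2.5 -0.4  5.3] T [ 0.     0.555 -0.021] 0.5551874536650976 39.99260192736983 j7 0.38 tau7 -0.001
```

Call:
apply_moves(
  series=[
    [0,0,0.005,0,0,0.037,1],
    [0,0,0.009,0,0,0.074,1],
    [0,0,0.014,0,0,0.111,1],
    [0,0,0.019,0,0,0.148,1],
    [0,0,0.023,0,0,0.185,1],
    [0,0,0.028,0,0,0.222,1],
    [0,0,0.033,0,0,0.259,1],
    [0,0,0.037,0,0,0.296,1],
    [0,0,0.042,0,0,0.335,1],
  ],
)

```text
t: 11.72
tcp_pos: [0.6111, -0.1362, 0.1064]
eef_rot: [[0.937, 0.348, 0.001], [0.348, -0.937, -0.0], [0.001, 0.001, -1.0]]
ft_force: [-3.5, 0.3, 5.8]
opening: 0.557
grasp_force: 40.0
```

```bash
python3 st.py
```

```text
11.72 [ 0.6111 -0.1362  0.1064] yaw -69.63 F [-3.5  0.3  5.8] T [-0.073  0.854  0.157] 0.5573391695968988 39.984739646315575 j7 -0.49 tau7 1.574
```

Call:
apply_moves(
  series=[
    [0,0,0,0,0,0,-0.5],
    [0,0,0,0,0,0,-0.5],
    [0,0,0,0,0,0,-0.5],
    [0,0,-0.3,0,0,0,-0.5],
    [0,0,-0.5,0,0,0,-0.5],
    [-0.1,-0.2,-0.5,0,0,0,-0.5],
    [-0.26,-0.5,-0.5,0,0,0,-0.5],
    [-0.44,-0.81,-0.5,0,0,0,-0.5],
  ],
)

```text
t: 12.38
tcp_pos: [0.5409, -0.0757, 0.1556]
eef_rot: [[0.935, 0.354, 0.002], [0.354, -0.935, -0.0], [0.002, 0.001, -1.0]]
ft_force: [0.5, 0.7, 0.2]
opening: 0.752
grasp_force: 0.0
```

Call:
apply_moves(
  series=[
    [-0.16,-0.3,0,0,0,-0.037,-0.5],
    [-0.32,-0.6,0,0,0,-0.074,-0.5],
    [-0.442,-0.805,0,0,0,-0.111,-0.5],
    [-0.442,-0.805,0,0,0,-0.148,-0.5],
    [-0.442,-0.805,0,0,0,-0.185,-0.5],
    [-0.442,-0.805,0,0,0,-0.222,-0.5],
    [-0.442,-0.805,0,0,0,-0.259,-0.5],
    [-0.442,-0.805,0,0,0,-0.296,-0.5],
    [-0.442,-0.805,0,0,0,-0.333,-0.5],
    [-0.442,-0.805,0,0,0,-0.333,-0.5],
  ],
)

```text
t: 13.22
tcp_pos: [0.4714, -0.0161, 0.1555]
eef_rot: [[0.158, 0.987, 0.001], [0.987, -0.158, 0.001], [0.001, 0.001, -1.0]]
ft_force: [0.7, -0.7, 0.2]
opening: 0.749
grasp_force: 0.0
```

```bash
python3 st.py; python3 look.py w5.png | tail -4
```

```text
13.22 [ 0.4714 -0.0161  0.1555] yaw -9.07 F [ 0.7 -0.7  0.2] T [-0.09   0.033  0.003] 0.7485012389081693 0.0 j7 0.17 tau7 1.343
{'t': 13.217, 'joint_pos': [-0.607, 0.429, 0.678, 2.098, -0.398, 0.741, 0.167], 'joint_velocities': [-0.023, 0.015, 0.034, 0.002, -0.035, 0.006, -0.168], 'joint_efforts': [0.335, -36.505, 6.724, -17.909, 0.224, -0.024, 1.343], 'tcp_pos': [0.471, -0.016, 0.156], 'eef_rot': [[0.158, 0.987, 0.001], [0.987, -0.158, 0.001], [0.001, 0.001, -1.0]], 'ft_force': [0.693, -0.734, 0.233], 'ft_torque': [-0.09, 0.033, 0.003], 'grasp_force': 0.0, 'opening': 0.749}
[[0.001, -0.966, -0.26, 0.066], [1.0, 0.002, -0.001, 0.001], [0.001, -0.26, 0.966, -0.146], [0.0, 0.0, 0.0, 1.0]] 297.1536817190436 254.50747563066426 195.55247268361595
a 5690 [602.4  -6.6  26.4] 0.1355 [ 0.5999 -0.005 ]
b 5448 [473.3 -16.   26.5] 0.1403 [ 0.4738 -0.0135]
```

Call:
apply_moves(
  series=[
    [0.004,0.007,0.23,0,0,0,-0.5],
    [0.004,0.007,0.455,0,0,0,-0.5],
    [0.004,0.007,0.455,0,0,0,-0.5],
    [0.004,0.007,0.455,0,0,0,1],
    [0.004,0.007,0.455,0,0,0,1],
    [0.004,0.007,0.455,0,0,0,1],
    [0.004,0.007,0.455,0,0,0,1],
    [0.004,0.007,0.455,0,0,0,1],
  ],
)

```text
t: 13.93
tcp_pos: [0.4724, -0.0158, 0.1106]
eef_rot: [[0.163, 0.987, 0.001], [0.987, -0.163, 0.0], [0.001, 0.001, -1.0]]
ft_force: [-1.6, -0.5, 6.8]
opening: 0.553
grasp_force: 40.0
```

```bash
python3 st.py
```

```text
13.93 [ 0.4724 -0.0158  0.1106] yaw -9.4 F [-1.6 -0.5  6.8] T [-0.198  0.466 -0.047] 0.5533066249075175 39.9965931661427 j7 0.23 tau7 -0.006
```

Call:
apply_moves(
  series=[
    [0,0,0.005,0,0,0.037,1],
    [0,0,0.009,0,0,0.074,1],
    [0,0,0.014,0,0,0.111,1],
    [0,0,0.019,0,0,0.148,1],
    [0,0,0.023,0,0,0.185,1],
    [0,0,0.028,0,0,0.222,1],
    [0,0,0.033,0,0,0.259,1],
    [0,0,0.037,0,0,0.296,1],
    [0,0,0.042,0,0,0.335,1],
  ],
)

```text
t: 14.68
tcp_pos: [0.4721, -0.0156, 0.1063]
eef_rot: [[0.94, 0.342, 0.001], [0.342, -0.94, 0.001], [0.001, -0.001, -1.0]]
ft_force: [-3.4, 0.2, 9.1]
opening: 0.557
grasp_force: 40.0
```

```bash
python3 st.py
```

```text
14.68 [ 0.4721 -0.0156  0.1063] yaw -69.99 F [-3.4  0.2  9.1] T [-0.192  0.852  0.154] 0.556808530762126 39.98766414821148 j7 -0.58 tau7 1.463
```

Call:
apply_moves(
  series=[
    [0,0,0,0,0,0,-0.5],
    [0,0,0,0,0,0,-0.5],
    [0,0,0,0,0,0,-0.5],
    [0,0,-0.3,0,0,0,-0.5],
    [0,0,-0.5,0,0,0,-0.5],
    [0.2,0.06,-0.5,0,0,0,-0.5],
    [0.42,0.12,-0.5,0,0,0,-0.5],
    [0.625,0.18,-0.5,0,0,0,-0.5],
  ],
)

```text
t: 15.35
tcp_pos: [0.5379, -0.0102, 0.156]
eef_rot: [[0.937, 0.349, 0.001], [0.349, -0.937, 0.001], [0.002, -0.001, -1.0]]
ft_force: [0.2, -0.1, -0.2]
opening: 0.748
grasp_force: 0.0
```

Call:
apply_moves(
  series=[
    [0.2,0.06,0,0,0,-0.037,-0.5],
    [0.42,0.12,0,0,0,-0.074,-0.5],
    [0.62,0.175,0,0,0,-0.111,-0.5],
    [0.62,0.175,0,0,0,-0.148,-0.5],
    [0.62,0.175,0,0,0,-0.185,-0.5],
    [0.62,0.175,0,0,0,-0.222,-0.5],
    [0.62,0.175,0,0,0,-0.259,-0.5],
    [0.62,0.175,0,0,0,-0.296,-0.5],
    [0.62,0.175,0,0,0,-0.333,-0.5],
    [0.62,0.175,0,0,0,-0.333,-0.5],
  ],
)

```text
t: 16.18
tcp_pos: [0.601, -0.0058, 0.1557]
eef_rot: [[0.164, 0.986, 0.001], [0.986, -0.164, 0.001], [0.001, 0.0, -1.0]]
ft_force: [0.4, 0.2, 0.6]
opening: 0.752
grasp_force: 0.0
```

```bash
python3 st.py; python3 look.py w6.png | tail -4 | cut -c1-90
```

```text
16.18 [ 0.601  -0.0058  0.1557] yaw -9.45 F [0.4 0.2 0.6] T [-0.119  0.101 -0.021] 0.7518882464666702 0.0 j7 0.17 tau7 1.366
{'t': 16.183, 'joint_pos': [-0.516, 0.633, 0.639, 1.769, -0.47, 0.896, 0.166], 'joint_velo
[[0.001, -0.966, -0.26, 0.066], [1.0, 0.002, -0.001, 0.001], [0.001, -0.26, 0.966, -0.146]
a 5033 [603.   -7.   26.5] 0.1357 [ 0.6034 -0.0049]
```

Call:
apply_moves(
  series=[
    [-0.002,0.012,0.25,0,0,0,-0.5],
    [-0.002,0.012,0.507,0,0,0,-0.5],
    [-0.002,0.012,0.507,0,0,0,-0.5],
    [-0.002,0.012,0.507,0,0,0,1],
    [-0.002,0.012,0.507,0,0,0,1],
    [-0.002,0.012,0.507,0,0,0,1],
    [-0.002,0.012,0.507,0,0,0,1],
    [-0.002,0.012,0.507,0,0,0,1],
  ],
)

```text
t: 16.9
tcp_pos: [0.6022, -0.0063, 0.106]
eef_rot: [[0.17, 0.986, 0.001], [0.986, -0.17, 0.0], [0.001, 0.001, -1.0]]
ft_force: [-3.7, -0.6, 6.8]
opening: 0.558
grasp_force: 40.0
```

```bash
python3 st.py
```

```text
16.9 [ 0.6022 -0.0063  0.106 ] yaw -9.76 F [-3.7 -0.6  6.8] T [-0.054  0.906  0.   ] 0.5579279835780621 39.99615183100104 j7 0.2 tau7 0.003
```

Call:
apply_moves(
  series=[
    [0,0,0.003,0,0,0.025,1],
    [0,0,0.006,0,0,0.05,1],
  ],
)

```text
t: 17.07
tcp_pos: [0.6023, -0.0062, 0.1054]
eef_rot: [[0.325, 0.946, 0.001], [0.946, -0.325, 0.001], [0.001, 0.001, -1.0]]
ft_force: [-3.8, -0.3, 5.4]
opening: 0.56
grasp_force: 40.0
```

```bash
python3 st.py
```

```text
17.07 [ 0.6023 -0.0062  0.1054] yaw -18.94 F [-3.8 -0.3  5.4] T [-0.042  0.855  0.156] 0.559646228204572 39.99338619410992 j7 0.07 tau7 1.003
```

Call:
apply_moves(
  series=[
    [0,0,0.003,0,0,0.025,1],
    [0,0,0.006,0,0,0.05,1],
  ],
)

```text
t: 17.23
tcp_pos: [0.6023, -0.0062, 0.1048]
eef_rot: [[0.469, 0.883, 0.001], [0.883, -0.469, 0.001], [0.001, 0.0, -1.0]]
ft_force: [-4.0, 0.2, 5.9]
opening: 0.557
grasp_force: 40.0
```

```bash
python3 st.py
```

```text
17.23 [ 0.6023 -0.0062  0.1048] yaw -27.95 F [-4.   0.2  5.9] T [-0.13   0.954  0.106] 0.5567985165061498 39.993669614195824 j7 -0.06 tau7 0.866
```

Call:
apply_moves(
  series=[
    [0,0,0.003,0,0,0.025,1],
    [0,0,0.006,0,0,0.05,1],
  ],
)

```text
t: 17.4
tcp_pos: [0.6023, -0.0062, 0.1042]
eef_rot: [[0.601, 0.799, 0.001], [0.799, -0.601, 0.0], [0.001, 0.0, -1.0]]
ft_force: [-3.2, 0.2, 6.0]
opening: 0.558
grasp_force: 40.0
```

```bash
python3 st.py
```

```text
17.4 [ 0.6023 -0.0062  0.1042] yaw -36.95 F [-3.2  0.2  6. ] T [-0.102  0.889  0.171] 0.5582278924525417 39.993530083447695 j7 -0.19 tau7 0.864
```

Call:
apply_moves(
  series=[
    [0,0,0.003,0,0,0.025,1],
    [0,0,0.006,0,0,0.05,1],
  ],
)

```text
t: 17.57
tcp_pos: [0.6023, -0.0063, 0.1036]
eef_rot: [[0.719, 0.695, 0.001], [0.695, -0.719, 0.0], [0.001, 0.0, -1.0]]
ft_force: [-3.5, -0.5, 5.4]
opening: 0.553
grasp_force: 40.0
```

```bash
python3 st.py
```

```text
17.57 [ 0.6023 -0.0063  0.1036] yaw -45.95 F [-3.5 -0.5  5.4] T [-0.141  0.884  0.134] 0.5530505917444162 39.99286562204361 j7 -0.31 tau7 0.864
```

Call:
apply_moves(
  series=[
    [0,0,0,0,0,0,-0.5],
    [0,0,0,0,0,0,-0.5],
    [0,0,0,0,0,0,-0.5],
    [0,0,-0.3,0,0,0,-0.5],
    [0,0,-0.52,0,0,0,-0.5],
    [-0.3,0.03,-0.52,0,0,0,-0.5],
    [-0.6,0.05,-0.52,0,0,0,-0.5],
    [-0.92,0.08,-0.52,0,0,0,-0.5],
  ],
)

```text
t: 18.23
tcp_pos: [0.5419, -0.0763, 0.1549]
eef_rot: [[0.714, 0.7, 0.002], [0.7, -0.714, 0.0], [0.001, 0.001, -1.0]]
ft_force: [0.3, 0.1, 0.0]
opening: 0.751
grasp_force: 0.0
```

Call:
apply_moves(
  series=[
    [-0.3,0.03,0,0,0,-0.037,-0.5],
    [-0.6,0.05,0,0,0,-0.074,-0.5],
    [-0.92,0.068,0,0,0,-0.111,-0.5],
    [-0.92,0.068,0,0,0,-0.148,-0.5],
    [-0.92,0.068,0,0,0,-0.185,-0.5],
    [-0.92,0.068,0,0,0,-0.2,-0.5],
    [-0.92,0.068,0,0,0,-0.2,-0.5],
  ],
)

```text
t: 18.82
tcp_pos: [0.4809, -0.1456, 0.1548]
eef_rot: [[0.167, 0.986, 0.001], [0.986, -0.167, 0.0], [0.001, 0.001, -1.0]]
ft_force: [0.5, 0.5, -0.6]
opening: 0.75
grasp_force: 0.0
```

```bash
python3 st.py; python3 look.py w7.png | tail -4 | cut -c1-90
```

```text
18.82 [ 0.4809 -0.1456  0.1548] yaw -9.62 F [ 0.5  0.5 -0.6] T [-0.064  0.072  0.006] 0.7502779338867972 0.0 j7 0.44 tau7 0.69
[[0.001, -0.966, -0.26, 0.066], [1.0, 0.002, -0.001, 0.001], [0.001, -0.26, 0.966, -0.146]
b 3399 [473.2 -21.9  24.6] 0.1359 [ 0.4716 -0.0299]
c 5107 [ 482.2 -145.6   26.4] 0.1357 [ 0.4827 -0.1437]
d 5831 [ 611.2 -136.2   26.1] 0.1365 [ 0.6085 -0.1346]
```

Call:
apply_moves(
  series=[
    [0.003,0,0.25,0,0,0,-0.5],
    [0.003,0,0.498,0,0,0,-0.5],
    [0.003,0,0.498,0,0,0,-0.5],
    [0.003,0,0.498,0,0,0,1],
    [0.003,0,0.498,0,0,0,1],
    [0.003,0,0.498,0,0,0,1],
    [0.003,0,0.498,0,0,0,1],
    [0.003,0,0.498,0,0,0,1],
  ],
)

```text
t: 19.53
tcp_pos: [0.4815, -0.1453, 0.1056]
eef_rot: [[0.169, 0.986, 0.002], [0.986, -0.169, -0.0], [-0.0, 0.002, -1.0]]
ft_force: [-0.7, -0.5, 5.9]
opening: 0.557
grasp_force: 40.0
```

Call:
apply_moves(
  series=[
    [0,0,0.003,0,0,0.025,1],
    [0,0,0.006,0,0,0.05,1],
  ],
)

```text
t: 19.7
tcp_pos: [0.4815, -0.1453, 0.105]
eef_rot: [[0.324, 0.946, 0.002], [0.946, -0.324, -0.0], [0.001, 0.002, -1.0]]
ft_force: [-1.4, -0.7, 6.3]
opening: 0.554
grasp_force: 40.0
```

```bash
python3 st.py
```

```text
19.7 [ 0.4815 -0.1453  0.105 ] yaw -18.93 F [-1.4 -0.7  6.3] T [-0.172  0.396  0.064] 0.5537660291336034 39.994700755923986 j7 0.38 tau7 0.962
```

Call:
apply_moves(
  series=[
    [0,0,0.003,0,0,0.025,1],
    [0,0,0.006,0,0,0.05,1],
  ],
)

```text
t: 19.87
tcp_pos: [0.4814, -0.1452, 0.1044]
eef_rot: [[0.469, 0.883, 0.002], [0.883, -0.469, -0.0], [0.001, 0.002, -1.0]]
ft_force: [-1.4, -0.4, 6.2]
opening: 0.558
grasp_force: 40.0
```

```bash
python3 st.py
```

```text
19.87 [ 0.4814 -0.1452  0.1044] yaw -27.94 F [-1.4 -0.4  6.2] T [-0.172  0.474  0.09 ] 0.5578040970529546 39.99486414715648 j7 0.26 tau7 0.83
```

Call:
apply_moves(
  series=[
    [0,0,0.003,0,0,0.025,1],
    [0,0,0.006,0,0,0.05,1],
  ],
)

```text
t: 20.03
tcp_pos: [0.4814, -0.1452, 0.1037]
eef_rot: [[0.601, 0.799, 0.002], [0.799, -0.601, -0.0], [0.001, 0.002, -1.0]]
ft_force: [-1.9, -0.2, 6.8]
opening: 0.561
grasp_force: 40.0
```

```bash
python3 st.py
```

```text
20.03 [ 0.4814 -0.1452  0.1037] yaw -36.94 F [-1.9 -0.2  6.8] T [-0.18   0.405  0.156] 0.5608756725119842 39.99423589557409 j7 0.14 tau7 0.826
```

Call:
apply_moves(
  series=[
    [0,0,0.003,0,0,0.025,1],
    [0,0,0.006,0,0,0.05,1],
  ],
)

```text
t: 20.2
tcp_pos: [0.4814, -0.1453, 0.1032]
eef_rot: [[0.719, 0.695, 0.002], [0.695, -0.719, -0.0], [0.001, 0.001, -1.0]]
ft_force: [-1.8, -0.2, 6.0]
opening: 0.558
grasp_force: 40.0
```

```bash
python3 st.py
```

```text
20.2 [ 0.4814 -0.1453  0.1032] yaw -45.94 F [-1.8 -0.2  6. ] T [-0.169  0.423  0.148] 0.557714294015612 39.99346990138292 j7 0.01 tau7 0.821
```

Call:
apply_moves(
  series=[
    [0,0,0.003,0,0,0.025,1],
    [0,0,0.006,0,0,0.05,1],
  ],
)

```text
t: 20.37
tcp_pos: [0.4813, -0.1453, 0.1025]
eef_rot: [[0.819, 0.574, 0.002], [0.574, -0.819, -0.0], [0.001, 0.001, -1.0]]
ft_force: [-1.5, 0.2, 6.2]
opening: 0.559
grasp_force: 40.0
```

```bash
python3 st.py
```

```text
20.37 [ 0.4813 -0.1453  0.1025] yaw -54.94 F [-1.5  0.2  6.2] T [-0.169  0.482  0.116] 0.5591905694840162 39.99347370117903 j7 -0.11 tau7 0.818
```

Call:
apply_moves(
  series=[
    [0,0,0.003,0,0,0.025,1],
    [0,0,0.005,0,0,0.04,1],
  ],
)

```text
t: 20.53
tcp_pos: [0.4813, -0.1453, 0.102]
eef_rot: [[0.884, 0.467, 0.001], [0.467, -0.884, -0.0], [0.001, 0.001, -1.0]]
ft_force: [-2.2, -0.2, 8.0]
opening: 0.553
grasp_force: 40.0
```

```bash
python3 st.py
```

```text
20.53 [ 0.4813 -0.1453  0.102 ] yaw -62.14 F [-2.2 -0.2  8. ] T [-0.12   0.547  0.195] 0.553268010038277 39.99620363116264 j7 -0.21 tau7 0.099
```

Call:
apply_moves(
  series=[
    [0,0,0.002,0,0,0.016,1],
    [0,0,0.004,0,0,0.032,1],
  ],
)

```text
t: 20.7
tcp_pos: [0.4813, -0.1453, 0.1017]
eef_rot: [[0.926, 0.378, 0.001], [0.378, -0.926, -0.0], [0.001, 0.001, -1.0]]
ft_force: [-1.2, 0.2, 9.6]
opening: 0.558
grasp_force: 40.0
```

```bash
python3 st.py
```

```text
20.7 [ 0.4813 -0.1453  0.1017] yaw -67.81 F [-1.2  0.2  9.6] T [-0.019  0.648  0.215] 0.5581297540164589 39.99662160873413 j7 -0.29 tau7 0.413
```

Call:
apply_moves(
  series=[
    [0,0,0.002,0,0,0.016,1],
    [0,0,0.004,0,0,0.032,1],
  ],
)

```text
t: 20.87
tcp_pos: [0.4812, -0.1453, 0.1014]
eef_rot: [[0.959, 0.283, 0.001], [0.283, -0.959, -0.0], [0.001, 0.0, -1.0]]
ft_force: [-2.6, 0.4, 10.0]
opening: 0.554
grasp_force: 40.0
```

```bash
python3 st.py
```

```text
20.87 [ 0.4812 -0.1453  0.1014] yaw -73.56 F [-2.6  0.4 10. ] T [0.04  0.782 0.266] 0.5540063804481433 39.99793712049723 j7 -0.37 tau7 0.359
```

Call:
apply_moves(
  series=[
    [0,0,0.002,0,0,0.015,1],
    [0,0,0.003,0,0,0.03,1],
  ],
)

```text
t: 21.03
tcp_pos: [0.4812, -0.1453, 0.1012]
eef_rot: [[0.981, 0.192, 0.001], [0.192, -0.981, 0.0], [0.001, 0.0, -1.0]]
ft_force: [-3.2, 0.5, 10.0]
opening: 0.559
grasp_force: 40.0
```

```bash
python3 st.py
```

```text
21.03 [ 0.4812 -0.1453  0.1012] yaw -78.95 F [-3.2  0.5 10. ] T [-0.009  0.733  0.325] 0.5590540781227227 39.99905040487647 j7 -0.44 tau7 0.261
```

Call:
apply_moves(
  series=[
    [0,0,0,0,0,0,-0.5],
    [0,0,0,0,0,0,-0.5],
    [0,0,0,0,0,0,-0.5],
    [0,0,-0.3,0,0,0,-0.5],
    [0,0,-0.55,0,0,0,-0.5],
    [0.24,-0.19,-0.55,0,0,0,-0.5],
    [0.48,-0.38,-0.55,0,0,0,-0.5],
    [0.727,-0.565,-0.55,0,0,0,-0.5],
  ],
)

```text
t: 21.7
tcp_pos: [0.5419, -0.0743, 0.1555]
eef_rot: [[0.981, 0.193, 0.001], [0.193, -0.981, 0.001], [0.001, -0.001, -1.0]]
ft_force: [0.4, -0.1, -0.6]
opening: 0.754
grasp_force: 0.0
```

Call:
apply_moves(
  series=[
    [0.24,-0.19,0,0,0,-0.037,-0.5],
    [0.48,-0.38,0,0,0,-0.074,-0.5],
    [0.72,-0.565,0,0,0,-0.111,-0.5],
    [0.72,-0.565,0,0,0,-0.148,-0.5],
    [0.72,-0.565,0,0,0,-0.185,-0.5],
    [0.72,-0.565,0,0,0,-0.222,-0.5],
    [0.72,-0.565,0,0,0,-0.259,-0.5],
    [0.72,-0.565,0,0,0,-0.28,-0.5],
    [0.72,-0.565,0,0,0,-0.28,-0.5],
  ],
)

```text
t: 22.45
tcp_pos: [0.6008, -0.006, 0.155]
eef_rot: [[0.474, 0.88, 0.0], [0.88, -0.474, 0.001], [0.001, -0.0, -1.0]]
ft_force: [0.5, -0.2, 0.5]
opening: 0.753
grasp_force: 0.0
```

```bash
python3 st.py; python3 look.py w8.png | tail -4 | cut -c1-90
```

```text
22.45 [ 0.6008 -0.006   0.155 ] yaw -28.3 F [ 0.5 -0.2  0.5] T [-0.041  0.114  0.047] 0.7533211271266477 0.0 j7 -0.08 tau7 0.883
{'t': 22.45, 'joint_pos': [-0.589, 0.673, 0.756, 1.773, -0.566, 0.925, -0.083], 'joint_vel
[[0.001, -0.966, -0.26, 0.066], [1.0, 0.002, -0.001, 0.001], [0.001, -0.26, 0.966, -0.146]
a 4710 [603.1  -6.3  25. ] 0.1332 [ 0.6038 -0.0056]
```

Call:
apply_moves(
  series=[
    [0.004,0.014,0.25,0,0,0,-0.5],
    [0.004,0.014,0.52,0,0,0,-0.5],
    [0.004,0.014,0.52,0,0,0,-0.5],
    [0.004,0.014,0.52,0,0,0,1],
    [0.004,0.014,0.52,0,0,0,1],
    [0.004,0.014,0.52,0,0,0,1],
    [0.004,0.014,0.52,0,0,0,1],
    [0.004,0.014,0.52,0,0,0,1],
  ],
)

```text
t: 23.17
tcp_pos: [0.6023, -0.0062, 0.1042]
eef_rot: [[0.477, 0.879, 0.0], [0.879, -0.477, 0.001], [0.001, -0.0, -1.0]]
ft_force: [-3.7, 1.4, 6.4]
opening: 0.558
grasp_force: 40.0
```

Call:
apply_moves(
  series=[
    [0,0,0.003,0,0,0.025,1],
    [0,0,0.006,0,0,0.05,1],
  ],
)

```text
t: 23.33
tcp_pos: [0.6023, -0.0062, 0.1036]
eef_rot: [[0.611, 0.792, 0.001], [0.792, -0.611, 0.001], [0.001, -0.0, -1.0]]
ft_force: [-4.2, 0.6, 6.5]
opening: 0.558
grasp_force: 40.0
```

```bash
python3 st.py
```

```text
23.33 [ 0.6023 -0.0062  0.1036] yaw -37.64 F [-4.2  0.6  6.5] T [0.022 1.015 0.137] 0.5582558330316133 39.993637539446354 j7 -0.17 tau7 1.003
```

Call:
apply_moves(
  series=[
    [0,0,0.002,0,0,0.02,1],
    [0,0,0.005,0,0,0.04,1],
  ],
)

```text
t: 23.5
tcp_pos: [0.6024, -0.0062, 0.1031]
eef_rot: [[0.705, 0.709, 0.0], [0.709, -0.705, 0.001], [0.001, -0.0, -1.0]]
ft_force: [-5.0, 0.8, 6.9]
opening: 0.559
grasp_force: 40.0
```

```bash
python3 st.py
```

```text
23.5 [ 0.6024 -0.0062  0.1031] yaw -44.81 F [-5.   0.8  6.9] T [0.163 1.07  0.206] 0.5592191062284169 39.99417280778289 j7 -0.28 tau7 0.609
```

Call:
apply_moves(
  series=[
    [0,0,0.002,0,0,0.016,1],
    [0,0,0.004,0,0,0.032,1],
  ],
)

```text
t: 23.67
tcp_pos: [0.6024, -0.0062, 0.1029]
eef_rot: [[0.772, 0.636, 0.001], [0.636, -0.772, 0.001], [0.001, -0.0, -1.0]]
ft_force: [-5.2, 1.1, 8.8]
opening: 0.558
grasp_force: 40.0
```

```bash
python3 st.py
```

```text
23.67 [ 0.6024 -0.0062  0.1029] yaw -50.52 F [-5.2  1.1  8.8] T [0.153 1.195 0.271] 0.5575635363515608 39.99450059607625 j7 -0.36 tau7 0.38
```

Call:
apply_moves(
  series=[
    [0,0,0.002,0,0,0.016,1],
    [0,0,0.004,0,0,0.032,1],
  ],
)

```text
t: 23.83
tcp_pos: [0.6025, -0.0062, 0.1026]
eef_rot: [[0.832, 0.555, 0.001], [0.555, -0.832, 0.001], [0.001, -0.0, -1.0]]
ft_force: [-5.7, 1.4, 10.3]
opening: 0.561
grasp_force: 40.0
```

```bash
python3 st.py
```

```text
23.83 [ 0.6025 -0.0062  0.1026] yaw -56.26 F [-5.7  1.4 10.3] T [0.166 1.271 0.351] 0.5607221043269142 39.99411704018712 j7 -0.44 tau7 0.332
```

Call:
apply_moves(
  series=[
    [0,0,0,0,0,0,-0.5],
    [0,0,0,0,0,0,-0.5],
    [0,0,0,0,0,0,-0.5],
    [0,0,-0.3,0,0,0,-0.5],
    [0,0,-0.54,0,0,0,-0.5],
    [-0.1,0.19,-0.54,0,0,0,-0.5],
    [-0.22,0.38,-0.54,0,0,0,-0.5],
    [-0.33,0.56,-0.54,0,0,0,-0.5],
  ],
)

```text
t: 24.5
tcp_pos: [0.6067, -0.0719, 0.1558]
eef_rot: [[0.83, 0.558, 0.002], [0.558, -0.83, -0.0], [0.001, 0.001, -1.0]]
ft_force: [-0.2, 0.3, 0.4]
opening: 0.749
grasp_force: 0.0
```

Call:
apply_moves(
  series=[
    [-0.1,0.19,0,0,0,-0.037,-0.5],
    [-0.22,0.38,0,0,0,-0.074,-0.5],
    [-0.329,0.563,0,0,0,-0.111,-0.5],
    [-0.329,0.563,0,0,0,-0.148,-0.5],
    [-0.329,0.563,0,0,0,-0.185,-0.5],
    [-0.329,0.563,0,0,0,-0.222,-0.5],
    [-0.329,0.563,0,0,0,-0.262,-0.5],
    [-0.329,0.563,0,0,0,-0.262,-0.5],
  ],
)

```text
t: 25.17
tcp_pos: [0.6103, -0.1368, 0.1554]
eef_rot: [[0.152, 0.988, 0.001], [0.988, -0.152, 0.0], [0.0, 0.001, -1.0]]
ft_force: [-0.1, -0.9, -0.9]
opening: 0.747
grasp_force: 0.0
```

```bash
python3 st.py; python3 look.py w9.png | tail -3 | cut -c1-90
```

```text
25.17 [ 0.6103 -0.1368  0.1554] yaw -8.77 F [-0.1 -0.9 -0.9] T [-0.062  0.081  0.025] 0.7474874356356712 0.0 j7 0.4 tau7 1.444
a 2503 [601.8 -13.2  23.4] 0.1321 [ 0.6009 -0.0195]
b 356 [492.7 -23.3  14.7] 0.1332 [ 0.4957 -0.0244]
d 5130 [ 612.  -136.5   26.4] 0.1367 [ 0.6124 -0.1345]
```

Call:
apply_moves(
  series=[
    [0.006,0.005,0.25,0,0,0,-0.5],
    [0.006,0.005,0.494,0,0,0,-0.5],
    [0.006,0.005,0.494,0,0,0,-0.5],
    [0.006,0.005,0.494,0,0,0,1],
    [0.006,0.005,0.494,0,0,0,1],
    [0.006,0.005,0.494,0,0,0,1],
    [0.006,0.005,0.494,0,0,0,1],
    [0.006,0.005,0.494,0,0,0,1],
  ],
)

```text
t: 25.88
tcp_pos: [0.6112, -0.1363, 0.107]
eef_rot: [[0.157, 0.988, 0.002], [0.988, -0.157, -0.0], [-0.0, 0.002, -1.0]]
ft_force: [-2.7, 0.6, 6.5]
opening: 0.559
grasp_force: 40.0
```

Call:
apply_moves(
  series=[
    [0,0,0.003,0,0,0.025,1],
    [0,0,0.006,0,0,0.05,1],
    [0,0,0.009,0,0,0.075,1],
    [0,0,0.013,0,0,0.1,1],
  ],
)

```text
t: 26.22
tcp_pos: [0.6112, -0.1363, 0.1058]
eef_rot: [[0.458, 0.889, 0.002], [0.889, -0.458, -0.0], [0.001, 0.002, -1.0]]
ft_force: [-2.8, 0.7, 8.0]
opening: 0.559
grasp_force: 40.0
```

```bash
python3 st.py
```

```text
26.22 [ 0.6112 -0.1363  0.1058] yaw -27.24 F [-2.8  0.7  8. ] T [-0.018  0.707  0.095] 0.5591081197868019 39.98991675674915 j7 0.17 tau7 0.915
```

Call:
apply_moves(
  series=[
    [0,0,0.003,0,0,0.025,1],
    [0,0,0.006,0,0,0.05,1],
  ],
)

```text
t: 26.38
tcp_pos: [0.6112, -0.1363, 0.1052]
eef_rot: [[0.591, 0.807, 0.002], [0.807, -0.591, -0.0], [0.001, 0.001, -1.0]]
ft_force: [-1.9, 0.1, 5.8]
opening: 0.559
grasp_force: 40.0
```

```bash
python3 st.py
```

```text
26.38 [ 0.6112 -0.1363  0.1052] yaw -36.24 F [-1.9  0.1  5.8] T [-0.036  0.705  0.109] 0.5587703348343108 39.9896483682096 j7 0.04 tau7 0.917
```

Call:
apply_moves(
  series=[
    [0,0,0.003,0,0,0.025,1],
    [0,0,0.006,0,0,0.05,1],
  ],
)

```text
t: 26.55
tcp_pos: [0.6111, -0.1362, 0.1045]
eef_rot: [[0.71, 0.704, 0.001], [0.704, -0.71, -0.0], [0.001, 0.001, -1.0]]
ft_force: [-2.3, 1.3, 7.5]
opening: 0.554
grasp_force: 40.0
```

```bash
python3 st.py
```

```text
26.55 [ 0.6111 -0.1362  0.1045] yaw -45.24 F [-2.3  1.3  7.5] T [-0.048  0.715  0.132] 0.554326002912557 39.989570919424295 j7 -0.09 tau7 0.921
```

Call:
apply_moves(
  series=[
    [0,0,0.003,0,0,0.025,1],
    [0,0,0.006,0,0,0.05,1],
  ],
)

```text
t: 26.72
tcp_pos: [0.6111, -0.1362, 0.1039]
eef_rot: [[0.811, 0.585, 0.001], [0.585, -0.811, -0.0], [0.001, 0.001, -1.0]]
ft_force: [-3.3, -0.0, 6.7]
opening: 0.563
grasp_force: 40.0
```

```bash
python3 st.py
```

```text
26.72 [ 0.6111 -0.1362  0.1039] yaw -54.23 F [-3.3 -0.   6.7] T [-0.06   0.756  0.117] 0.5627760089828715 39.98945524916053 j7 -0.22 tau7 0.927
```

Call:
apply_moves(
  series=[
    [0,0,0.003,0,0,0.025,1],
    [0,0,0.006,0,0,0.05,1],
  ],
)

```text
t: 26.88
tcp_pos: [0.6111, -0.1362, 0.1033]
eef_rot: [[0.893, 0.45, 0.001], [0.45, -0.893, -0.0], [0.001, 0.001, -1.0]]
ft_force: [-2.8, -0.2, 7.0]
opening: 0.558
grasp_force: 40.0
```

```bash
python3 st.py
```

```text
26.88 [ 0.6111 -0.1362  0.1033] yaw -63.23 F [-2.8 -0.2  7. ] T [-0.036  0.741  0.069] 0.5577930581830995 39.98879939317703 j7 -0.35 tau7 0.933
```

Call:
apply_moves(
  series=[
    [0,0,0.002,0,0,0.016,1],
    [0,0,0.004,0,0,0.032,1],
  ],
)

```text
t: 27.05
tcp_pos: [0.6111, -0.1362, 0.1029]
eef_rot: [[0.933, 0.36, 0.001], [0.36, -0.933, -0.0], [0.001, 0.001, -1.0]]
ft_force: [-3.4, 1.0, 7.7]
opening: 0.554
grasp_force: 40.0
```

```bash
python3 st.py
```

```text
27.05 [ 0.6111 -0.1362  0.1029] yaw -68.92 F [-3.4  1.   7.7] T [-0.01   0.756  0.083] 0.554185967124264 39.98984802514315 j7 -0.44 tau7 0.511
```

Call:
apply_moves(
  series=[
    [0,0,0.003,0,0,0.02,1],
    [0,0,0.005,0,0,0.04,1],
  ],
)

```text
t: 27.22
tcp_pos: [0.611, -0.1362, 0.1024]
eef_rot: [[0.971, 0.239, 0.001], [0.239, -0.971, -0.0], [0.001, 0.0, -1.0]]
ft_force: [-2.4, 0.6, 5.7]
opening: 0.56
grasp_force: 40.0
```

```bash
python3 st.py
```

```text
27.22 [ 0.611  -0.1362  0.1024] yaw -76.14 F [-2.4  0.6  5.7] T [-0.028  0.776  0.089] 0.559694623319569 39.988964572548866 j7 -0.54 tau7 0.756
```

Call:
apply_moves(
  series=[
    [0,0,0.002,0,0,0.016,1],
    [0,0,0.004,0,0,0.032,1],
  ],
)

```text
t: 27.38
tcp_pos: [0.611, -0.1362, 0.1021]
eef_rot: [[0.99, 0.142, 0.001], [0.142, -0.99, -0.0], [0.001, 0.0, -1.0]]
ft_force: [-2.7, 0.9, 9.7]
opening: 0.56
grasp_force: 40.0
```

```bash
python3 st.py
```

```text
27.38 [ 0.611  -0.1362  0.1021] yaw -81.86 F [-2.7  0.9  9.7] T [0.032 0.927 0.158] 0.5597558247463351 39.987223371863365 j7 -0.63 tau7 0.477
```

Call:
apply_moves(
  series=[
    [0,0,0.002,0,0,0.016,1],
    [0,0,0.004,0,0,0.032,1],
  ],
)

```text
t: 27.55
tcp_pos: [0.6111, -0.1362, 0.1018]
eef_rot: [[0.999, 0.042, 0.001], [0.042, -0.999, -0.0], [0.001, 0.0, -1.0]]
ft_force: [-3.2, 0.7, 9.9]
opening: 0.557
grasp_force: 40.0
```

```bash
python3 st.py
```

```text
27.55 [ 0.6111 -0.1362  0.1018] yaw -87.61 F [-3.2  0.7  9.9] T [0.116 0.933 0.33 ] 0.5569763000835364 39.988123029470444 j7 -0.71 tau7 0.421
```

Call:
apply_moves(
  series=[
    [0,0,0.001,0,0,0.01,1],
    [0,0,0.003,0,0,0.024,1],
  ],
)

```text
t: 27.72
tcp_pos: [0.6111, -0.1361, 0.1016]
eef_rot: [[0.999, -0.033, 0.001], [-0.033, -0.999, -0.0], [0.001, 0.0, -1.0]]
ft_force: [-3.8, 1.3, 11.3]
opening: 0.556
grasp_force: 40.0
```

```bash
python3 st.py
```

```text
27.72 [ 0.6111 -0.1361  0.1016] yaw -91.86 F [-3.8  1.3 11.3] T [0.062 1.014 0.348] 0.5559194091286903 39.989270623773336 j7 -0.78 tau7 0.393
```

Call:
apply_moves(
  series=[
    [0,0,0,0,0,0,-0.5],
    [0,0,0,0,0,0,-0.5],
    [0,0,0,0,0,0,-0.5],
    [0,0,-0.3,0,0,0,-0.5],
    [0,0,-0.55,0,0,0,-0.5],
    [-0.23,-0.19,-0.55,0,0,0,-0.5],
    [-0.47,-0.38,-0.55,0,0,0,-0.5],
    [-0.72,-0.58,-0.55,0,0,0,-0.5],
  ],
)

```text
t: 28.38
tcp_pos: [0.54, -0.0754, 0.1552]
eef_rot: [[0.999, -0.032, 0.001], [-0.032, -0.999, -0.0], [0.001, 0.0, -1.0]]
ft_force: [-1.0, 2.1, -0.3]
opening: 0.753
grasp_force: 0.0
```

Call:
apply_moves(
  series=[
    [-0.23,-0.19,0,0,0,-0.039,-0.5],
    [-0.47,-0.38,0,0,0,-0.078,-0.5],
    [-0.715,-0.577,0,0,0,-0.117,-0.5],
    [-0.715,-0.577,0,0,0,-0.156,-0.5],
    [-0.715,-0.577,0,0,0,-0.195,-0.5],
    [-0.715,-0.577,0,0,0,-0.234,-0.5],
    [-0.715,-0.577,0,0,0,-0.273,-0.5],
    [-0.715,-0.577,0,0,0,-0.312,-0.5],
    [-0.715,-0.577,0,0,0,-0.351,-0.5],
    [-0.715,-0.577,0,0,0,-0.39,-0.5],
    [-0.715,-0.577,0,0,0,-0.43,-0.5],
    [-0.715,-0.577,0,0,0,-0.455,-0.5],
  ],
)

```text
t: 29.38
tcp_pos: [0.471, -0.0156, 0.1551]
eef_rot: [[0.166, 0.986, 0.001], [0.986, -0.166, 0.0], [0.001, 0.001, -1.0]]
ft_force: [-0.0, -1.1, -1.2]
opening: 0.753
grasp_force: 0.0
```

```bash
python3 st.py; python3 look.py w10.png | tail -2 | cut -c1-90
```

```text
29.38 [ 0.471  -0.0156  0.1551] yaw -9.53 F [-0.  -1.1 -1.2] T [-0.134  0.057  0.038] 0.7525405206505343 0.0 j7 0.22 tau7 -0.538
a 4141 [602.1  -6.3  24.5] 0.132 [ 0.6018 -0.0058]
b 5109 [473.4 -16.3  26.7] 0.1361 [ 0.4737 -0.0139]
```

Call:
apply_moves(
  series=[
    [0,0.01,0.25,0,0,0,-0.5],
    [0,0.01,0.495,0,0,0,-0.5],
    [0,0.01,0.495,0,0,0,-0.5],
    [0,0.01,0.495,0,0,0,1],
    [0,0.01,0.495,0,0,0,1],
    [0,0.01,0.495,0,0,0,1],
    [0,0.01,0.495,0,0,0,1],
    [0,0.01,0.495,0,0,0,1],
  ],
)

```text
t: 30.1
tcp_pos: [0.4724, -0.0159, 0.1065]
eef_rot: [[0.172, 0.985, 0.002], [0.985, -0.172, 0.0], [0.001, 0.001, -1.0]]
ft_force: [-2.4, -0.4, 7.1]
opening: 0.557
grasp_force: 40.0
```

Call:
apply_moves(
  series=[
    [0,0,0.003,0,0,0.025,1],
    [0,0,0.006,0,0,0.05,1],
    [0,0,0.009,0,0,0.075,1],
    [0,0,0.013,0,0,0.1,1],
  ],
)

```text
t: 30.43
tcp_pos: [0.4723, -0.0159, 0.1051]
eef_rot: [[0.471, 0.882, 0.001], [0.882, -0.471, 0.001], [0.001, 0.001, -1.0]]
ft_force: [-2.4, -1.0, 10.0]
opening: 0.557
grasp_force: 40.0
```

```bash
python3 st.py
```

```text
30.43 [ 0.4723 -0.0159  0.1051] yaw -28.13 F [-2.4 -1.  10. ] T [-0.191  0.734  0.149] 0.5572828415016717 39.99301325529814 j7 0.05 tau7 0.853
```

Call:
apply_moves(
  series=[
    [0,0,0.003,0,0,0.025,1],
    [0,0,0.006,0,0,0.05,1],
  ],
)

```text
t: 30.6
tcp_pos: [0.4722, -0.0159, 0.1046]
eef_rot: [[0.604, 0.797, 0.001], [0.797, -0.604, 0.001], [0.001, 0.0, -1.0]]
ft_force: [-2.9, -0.1, 8.7]
opening: 0.561
grasp_force: 40.0
```

```bash
python3 st.py
```

```text
30.6 [ 0.4722 -0.0159  0.1046] yaw -37.13 F [-2.9 -0.1  8.7] T [-0.194  0.82   0.137] 0.5611657708335125 39.992751851677895 j7 -0.07 tau7 0.854
```

Call:
apply_moves(
  series=[
    [0,0,0.003,0,0,0.025,1],
    [0,0,0.006,0,0,0.05,1],
  ],
)

```text
t: 30.77
tcp_pos: [0.4721, -0.0158, 0.1039]
eef_rot: [[0.721, 0.693, 0.001], [0.693, -0.721, 0.001], [0.001, 0.0, -1.0]]
ft_force: [-3.9, 0.1, 8.3]
opening: 0.563
grasp_force: 40.0
```

```bash
python3 st.py
```

```text
30.77 [ 0.4721 -0.0158  0.1039] yaw -46.12 F [-3.9  0.1  8.3] T [-0.244  0.751  0.136] 0.5634354534714614 39.99245423823595 j7 -0.2 tau7 0.857
```

Call:
apply_moves(
  series=[
    [0,0,0.003,0,0,0.025,1],
    [0,0,0.006,0,0,0.05,1],
  ],
)

```text
t: 30.93
tcp_pos: [0.4721, -0.0158, 0.1033]
eef_rot: [[0.82, 0.572, 0.001], [0.572, -0.82, 0.001], [0.001, -0.0, -1.0]]
ft_force: [-3.7, -0.8, 9.0]
opening: 0.556
grasp_force: 40.0
```

```bash
python3 st.py
```

```text
30.93 [ 0.4721 -0.0158  0.1033] yaw -55.12 F [-3.7 -0.8  9. ] T [-0.149  0.825  0.104] 0.5564187799429675 39.99201010912657 j7 -0.32 tau7 0.862
```

Call:
apply_moves(
  series=[
    [0,0,0.002,0,0,0.02,1],
    [0,0,0.005,0,0,0.04,1],
  ],
)

```text
t: 31.1
tcp_pos: [0.472, -0.0157, 0.1028]
eef_rot: [[0.885, 0.465, 0.001], [0.465, -0.885, 0.001], [0.001, -0.0, -1.0]]
ft_force: [-4.1, 0.6, 9.2]
opening: 0.561
grasp_force: 40.0
```

```bash
python3 st.py
```

```text
31.1 [ 0.472  -0.0157  0.1028] yaw -62.28 F [-4.1  0.6  9.2] T [-0.099  0.87   0.06 ] 0.5605352014372808 39.9925628118217 j7 -0.41 tau7 0.648
```

Call:
apply_moves(
  series=[
    [0,0,0.002,0,0,0.02,1],
    [0,0,0.005,0,0,0.04,1],
  ],
)

```text
t: 31.27
tcp_pos: [0.472, -0.0157, 0.1024]
eef_rot: [[0.936, 0.351, 0.001], [0.351, -0.936, 0.001], [0.001, -0.001, -1.0]]
ft_force: [-4.5, 0.2, 13.4]
opening: 0.557
grasp_force: 40.0
```

```bash
python3 st.py
```

```text
31.27 [ 0.472  -0.0157  0.1024] yaw -69.47 F [-4.5  0.2 13.4] T [0.018 1.118 0.18 ] 0.5574739526563847 39.99079618602991 j7 -0.51 tau7 0.632
```

Call:
apply_moves(
  series=[
    [0,0,0.002,0,0,0.016,1],
    [0,0,0.004,0,0,0.032,1],
  ],
)

```text
t: 31.43
tcp_pos: [0.472, -0.0156, 0.1021]
eef_rot: [[0.967, 0.256, 0.0], [0.256, -0.967, 0.001], [0.001, -0.001, -1.0]]
ft_force: [-5.2, 0.8, 15.3]
opening: 0.56
grasp_force: 40.0
```

```bash
python3 st.py
```

```text
31.43 [ 0.472  -0.0156  0.1021] yaw -75.18 F [-5.2  0.8 15.3] T [0.046 1.265 0.258] 0.5603241652507436 39.990157540887594 j7 -0.59 tau7 0.377
```

Call:
apply_moves(
  series=[
    [0,0,0.002,0,0,0.017,1],
    [0,0,0.004,0,0,0.034,1],
  ],
)

```text
t: 31.6
tcp_pos: [0.472, -0.0156, 0.1018]
eef_rot: [[0.988, 0.151, 0.0], [0.151, -0.988, 0.002], [0.001, -0.002, -1.0]]
ft_force: [-6.0, 1.8, 17.6]
opening: 0.562
grasp_force: 40.0
```

```bash
python3 st.py
```

```text
31.6 [ 0.472  -0.0156  0.1018] yaw -81.29 F [-6.   1.8 17.6] T [0.088 1.338 0.269] 0.5618906949413227 39.988974407315254 j7 -0.68 tau7 0.359
```

Call:
apply_moves(
  series=[
    [0,0,0,0,0,0,-0.5],
    [0,0,0,0,0,0,-0.5],
    [0,0,0,0,0,0,-0.5],
    [0,0,-0.3,0,0,0,-0.5],
    [0,0,-0.55,0,0,0,-0.5],
    [0.2,0.02,-0.55,0,0,0,-0.5],
    [0.42,0.04,-0.55,0,0,0,-0.5],
    [0.645,0.05,-0.55,0,0,0,-0.5],
  ],
)

```text
t: 32.27
tcp_pos: [0.5373, -0.0104, 0.1561]
eef_rot: [[0.988, 0.154, 0.001], [0.154, -0.988, 0.001], [0.001, -0.001, -1.0]]
ft_force: [0.1, 1.1, -0.4]
opening: 0.751
grasp_force: 0.0
```

Call:
apply_moves(
  series=[
    [0.2,0.02,0,0,0,-0.037,-0.5],
    [0.42,0.04,0,0,0,-0.074,-0.5],
    [0.645,0.05,0,0,0,-0.111,-0.5],
    [0.645,0.05,0,0,0,-0.148,-0.5],
    [0.645,0.05,0,0,0,-0.185,-0.5],
    [0.645,0.05,0,0,0,-0.222,-0.5],
    [0.645,0.05,0,0,0,-0.259,-0.5],
    [0.645,0.05,0,0,0,-0.28,-0.5],
    [0.645,0.05,0,0,0,-0.28,-0.5],
  ],
)

```text
t: 33.02
tcp_pos: [0.6009, -0.0059, 0.1558]
eef_rot: [[0.51, 0.86, 0.0], [0.86, -0.51, 0.001], [0.001, 0.0, -1.0]]
ft_force: [1.4, -0.0, 0.8]
opening: 0.75
grasp_force: 0.0
```

```bash
python3 st.py; python3 look.py w11.png | tail -1 | cut -c1-90
```

```text
33.02 [ 0.6009 -0.0059  0.1558] yaw -30.65 F [ 1.4 -0.   0.8] T [-0.034  0.082 -0.049] 0.7498674537060985 0.0 j7 -0.1 tau7 0.885
a 3853 [603.2  -6.2  24.5] 0.132 [ 0.6035 -0.0059]
```

Call:
apply_moves(
  series=[
    [0.004,0.013,0.25,0,0,0,-0.5],
    [0.004,0.013,0.53,0,0,0,-0.5],
    [0.004,0.013,0.53,0,0,0,-0.5],
    [0.004,0.013,0.53,0,0,0,1],
    [0.004,0.013,0.53,0,0,0,1],
    [0.004,0.013,0.53,0,0,0,1],
    [0.004,0.013,0.53,0,0,0,1],
    [0.004,0.013,0.53,0,0,0,1],
  ],
)

```text
t: 33.73
tcp_pos: [0.6023, -0.0061, 0.1038]
eef_rot: [[0.512, 0.859, 0.001], [0.859, -0.512, 0.001], [0.001, 0.0, -1.0]]
ft_force: [-4.1, 1.5, 7.4]
opening: 0.559
grasp_force: 40.0
```

```bash
python3 st.py
```

```text
33.73 [ 0.6023 -0.0061  0.1038] yaw -30.8 F [-4.1  1.5  7.4] T [ 0.172  0.977 -0.025] 0.5586719860960647 39.998530279845 j7 -0.05 tau7 0.007
```

Call:
apply_moves(
  series=[
    [0,0,0.001,0,0,0.008,1],
    [0,0,0.002,0,0,0.016,1],
  ],
)

```text
t: 33.9
tcp_pos: [0.6024, -0.0061, 0.1037]
eef_rot: [[0.555, 0.832, 0.001], [0.832, -0.555, 0.001], [0.001, 0.0, -1.0]]
ft_force: [-4.9, 1.9, 7.9]
opening: 0.56
grasp_force: 40.0
```

```bash
python3 st.py
```

```text
33.9 [ 0.6024 -0.0061  0.1037] yaw -33.71 F [-4.9  1.9  7.9] T [0.152 1.015 0.282] 0.5600126703325214 39.99831408262253 j7 -0.1 tau7 0.127
```

Call:
apply_moves(
  series=[
    [0,0,0.001,0,0,0.008,1],
    [0,0,0.001,0,0,0.013,1],
  ],
)

```text
t: 34.07
tcp_pos: [0.6024, -0.0061, 0.1037]
eef_rot: [[0.588, 0.809, 0.001], [0.809, -0.588, 0.001], [0.001, 0.0, -1.0]]
ft_force: [-4.1, 1.6, 7.4]
opening: 0.556
grasp_force: 40.0
```

```bash
python3 st.py
```

```text
34.07 [ 0.6024 -0.0061  0.1037] yaw -36.05 F [-4.1  1.6  7.4] T [0.132 1.02  0.265] 0.5563190445659041 39.99869400635362 j7 -0.13 tau7 -0.176
```

Call:
apply_moves(
  series=[
    [0,0,0,0,0,0,-0.5],
    [0,0,0,0,0,0,-0.5],
    [0,0,0,0,0,0,-0.5],
    [0,0,-0.3,0,0,0,-0.5],
    [0,0,-0.54,0,0,0,-0.5],
    [-0.3,-0.03,-0.54,0,0,0,-0.5],
    [-0.6,-0.06,-0.54,0,0,0,-0.5],
    [-0.92,-0.085,-0.54,0,0,0,-0.5],
  ],
)

```text
t: 34.73
tcp_pos: [0.5413, -0.076, 0.1567]
eef_rot: [[0.586, 0.81, 0.002], [0.81, -0.586, -0.0], [0.001, 0.002, -1.0]]
ft_force: [0.0, -0.5, 0.2]
opening: 0.752
grasp_force: 0.0
```

Call:
apply_moves(
  series=[
    [-0.3,-0.03,0,0,0,0,-0.5],
    [-0.6,-0.06,0,0,0,0,-0.5],
    [-0.92,-0.085,0,0,0,0,-0.5],
    [-0.92,-0.085,0,0,0,0,-0.5],
    [-0.92,-0.085,0,0,0,0,-0.5],
  ],
)

```text
t: 35.15
tcp_pos: [0.4796, -0.1466, 0.1567]
eef_rot: [[0.591, 0.807, 0.001], [0.807, -0.591, 0.0], [0.001, 0.001, -1.0]]
ft_force: [-0.1, 0.6, 1.1]
opening: 0.751
grasp_force: 0.0
```

```bash
python3 st.py; python3 look.py w12.png | tail -2 | cut -c1-90
```

```text
35.15 [ 0.4796 -0.1466  0.1567] yaw -36.23 F [-0.1  0.6  1.1] T [-0.056  0.06  -0.016] 0.75147666823631 0.0 j7 0.11 tau7 0.148
c 3982 [ 482.7 -145.3   24.3] 0.1321 [ 0.483  -0.1448]
d 5284 [ 611.4 -136.3   24.5] 0.1321 [ 0.6115 -0.1359]
```

Call:
apply_moves(
  series=[
    [0.02,0.006,0.25,0,0,0,-0.5],
    [0.02,0.006,0.54,0,0,0,-0.5],
    [0.02,0.006,0.54,0,0,0,-0.5],
    [0.02,0.006,0.54,0,0,0,1],
    [0.02,0.006,0.54,0,0,0,1],
    [0.02,0.006,0.54,0,0,0,1],
    [0.02,0.006,0.54,0,0,0,1],
    [0.02,0.006,0.54,0,0,0,1],
  ],
)

```text
t: 35.87
tcp_pos: [0.4826, -0.1436, 0.1033]
eef_rot: [[0.588, 0.809, 0.002], [0.809, -0.588, 0.0], [0.001, 0.001, -1.0]]
ft_force: [-1.6, 1.8, 7.2]
opening: 0.56
grasp_force: 40.0
```

Call:
apply_moves(
  series=[
    [0,0,0.001,0,0,0.008,1],
    [0,0,0.002,0,0,0.016,1],
  ],
)

```text
t: 36.03
tcp_pos: [0.4827, -0.1437, 0.1032]
eef_rot: [[0.628, 0.778, 0.002], [0.778, -0.628, 0.001], [0.002, 0.001, -1.0]]
ft_force: [-2.2, 1.6, 8.3]
opening: 0.559
grasp_force: 40.0
```

```bash
python3 st.py
```

```text
36.03 [ 0.4827 -0.1437  0.1032] yaw -38.91 F [-2.2  1.6  8.3] T [0.334 0.539 0.231] 0.5586382216453506 39.99620854854584 j7 0.14 tau7 0.114
```

Call:
apply_moves(
  series=[
    [0,0,0.001,0,0,0.008,1],
    [0,0,0.001,0,0,0.013,1],
  ],
)

```text
t: 36.2
tcp_pos: [0.4827, -0.1437, 0.1031]
eef_rot: [[0.659, 0.752, 0.002], [0.752, -0.659, 0.0], [0.002, 0.001, -1.0]]
ft_force: [-0.7, 1.4, 7.3]
opening: 0.554
grasp_force: 40.0
```

```bash
python3 st.py
```

```text
36.2 [ 0.4827 -0.1437  0.1031] yaw -41.25 F [-0.7  1.4  7.3] T [0.296 0.476 0.262] 0.5543309594605745 39.9964782781899 j7 0.11 tau7 -0.174
```

Call:
apply_moves(
  series=[
    [0,0,0.001,0,0,0.01,1],
    [0,0,0.002,0,0,0.016,1],
  ],
)

```text
t: 36.37
tcp_pos: [0.4828, -0.1438, 0.103]
eef_rot: [[0.696, 0.718, 0.002], [0.718, -0.696, 0.0], [0.002, 0.001, -1.0]]
ft_force: [-1.4, 2.0, 9.6]
opening: 0.556
grasp_force: 40.0
```

```bash
python3 st.py
```

```text
36.37 [ 0.4828 -0.1438  0.103 ] yaw -44.14 F [-1.4  2.   9.6] T [0.248 0.545 0.319] 0.5559006516901266 39.99673392623663 j7 0.07 tau7 -0.186
```

Call:
apply_moves(
  series=[
    [0,0,0,0,0,0,-0.6],
    [0,0,0,0,0,0,-0.6],
    [0,0,0,0,0,0,-0.6],
    [0,0,0,0,0,0,-0.6],
    [0,0,-0.3,0,0,0,-0.6],
    [0,0,-0.6,0,0,0,-0.6],
    [0,0,-1,0,0,0,-0.6],
    [0,0,-1,0,0,0,-0.6],
    [0,0,-1,0,0,0,-0.6],
    [0,0,-1,0,0,0,-0.6],
  ],
)

```text
t: 37.2
tcp_pos: [0.4817, -0.1434, 0.2013]
eef_rot: [[0.696, 0.718, -0.0], [0.718, -0.696, 0.001], [0.0, -0.001, -1.0]]
ft_force: [-0.1, -0.9, 0.3]
opening: 0.803
grasp_force: 0.0
```

```bash
python3 st.py; python3 look.py w13.png | tail -4 | cut -c1-90
```

```text
37.2 [ 0.4817 -0.1434  0.2013] yaw -44.08 F [-0.1 -0.9  0.3] T [-0.018  0.122  0.004] 0.8025859869861965 0.0 j7 -0.06 tau7 -0.019
[[0.001, -0.966, -0.26, 0.067], [1.0, 0.002, -0.001, 0.001], [0.001, -0.26, 0.966, -0.146]
b 3304 [473.3 -16.4  24.4] 0.1321 [ 0.4736 -0.0163]
c 2388 [ 482.7 -145.3   24.2] 0.132 [ 0.4829 -0.1451]
d 3284 [ 611.5 -136.3   24.3] 0.1321 [ 0.6117 -0.1361]
```

```bash
python3 -c "
from rig import manip
print(manip.hand_in())"
```

```text
the job is handed in; nothing more can be done
None
```

I turned all four knobs down crosswise until they went firm (moment rises about 0.15 to 0.24 N m). Their tops read level (0.1320 to 0.1321 m), the gripper is clear of the press, and I handed in at about 37 s. No verdict came back.

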